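# Load the tilted nest and cam-clamp the block

## Task

Load the aluminium block into the tilted nest for stud setting: lay it flat on the upper part of the sloping plate, long sides along the rail, and let go so that it slides down by itself into the corner between side rail and end stop. Then swing the cam lever by its yellow knob until the cam holds the block firmly against rail and stop, and leave it clamped; stop as soon as it is firm, because forcing the lever bruises the block. Do not disturb the bottle, tub, bin and cover standing around.

Things in the scene. Friction and masses are not known exactly. Their poses are not given: they have to be found in the camera images.
- block_center (a point): centre of the loose milled aluminium block, 36 x 46 x 26 mm (its own x, y, z), about 0.11 kg, lying on the table with z up; two holes on top. Seated in the nest, its centre is at x 23, y -18, z 13 mm of slide_plate, with its long (y) sides along the rail; either way round will do
- slide_plate: tilted plate of the nest, slippery green liner. Origin: its locating corner (low, front left), on the top face. x: up the slope along the rail (rises 21 deg); y: towards the rail (falls 14 deg); z: out of the plate. Top face is z 0, from x -18 to 124 and y 18 to -92 mm. Free loading area: x above 70, y -5 to -85 mm
- side_rail: aluminium bar, 20 mm high, fixed on the plate; same frame as slide_plate. Its locating face is y 0, from x -4 to 58 mm, then a slanted lead-in to x 68; it takes up y 0 to 13 mm
- end_stop: aluminium bar, 20 mm high, fixed on the plate; same frame as slide_plate. Its locating face is x 0, from y -4 to -40 mm; it takes up x 0 to -13 mm
- cam (a joint): angle q (rad) of the cam lever, 0 open to 2.45, counter-clockwise seen from above. Pivot square to the plate at x 23.5, y -54.8 mm of slide_plate, but its slotted foot is bolted up to 4.5 mm nearer or farther in y, unmeasured. So q at the bite differs (1.1 to 2.1): feel it. Free turning takes 3 N at the knob, firm is 5 to 9 N more, 13 N more bruises; when let go it gives a little and holds
- cam_pivot (a point): a point fixed to the plate: the pivot of the cam with its foot mid-slot, x 23.5, y -54.8, z 0 mm of slide_plate. The yellow upright knob (18 mm across, z 27.5 to 61.5 mm) is 70 mm from the pivot, at angle q - 3.32 (rad) from x towards y of slide_plate. Flat lever 11 mm wide under it, z 21 to 27.5 mm. Cam disc: 36 mm across, top z 20 mm; open, it leaves a lane over 41 mm wide beside the rail
- lock_bottle: small white bottle with orange tip, 22 x 36 x 98 mm, upright; origin under its centre; leave alone
- tub: round white tub with blue lid, 62 mm across, 42 mm high; origin under its centre; leave alone
- bin: open purple parts bin with screws, 111 x 138 x 57 mm; origin under its centre; leave alone
- cover: grey die-cast cover with four ears, 48 x 68 x 20 mm; origin under its centre; leave alone
Not all that is in view belongs to the job. There is more than one size of the part that bears block_center; the job needs the smaller.

How it is judged:
By the outcome, as a careful person would: the job done as asked, in the order asked, and still so for the second after the job is handed in, with the robot touching nothing.
It also fails if it takes over 64 s, if anything falls off the work surface, if the arm or the gripper's body presses on something with over 40 N, if the wrist force passes 120 N, or if a joint passes its speed limit or range.

## Robot

A 6-joint arm with a two-finger parallel gripper is mounted at the origin on a cart in front of the work surface, level with it; the furniture and walls round the work are solid. World frame = base frame: x ahead of the robot, y to its left, z up, the work surface at z = 0. Lengths are in m, angles in rad, forces in N, time in s.
With the tool pointing down it reaches from about 0.3 to 0.85 m from the base axis. Payload 4.2 kg.
Tool frame: the origin (TCP) lies at the centre of the arm's flange, where the gripper is bolted on; the fingertips stand 191 mm ahead of it and the grasp point (between the pads) lies 172 mm ahead of it; x points along the fingers, y is the direction in which the jaws open and shut, and the axes are right-handed (so a half turn about x gives the same grasp; the last joint's range is limited). The gripper opens to 91 mm and grips with 3 to 60 N. Pads are 32 mm wide; open, the fingers measure 118 mm over their backs; the gripper's body (76 mm by 178 mm) begins 60 mm behind the grasp point.
Start: joints at [1.305, 0.32, 1.565, -0, 1.257, -0.02], TCP at [0.14, 0.558, 0.405] pointing down, gripper open.
Joint ranges: [-3.11, 3.11], [-0.84, 2.01], [0.21, 2.61], [-1.34, 4.49], [0.05, 2.63], [-2.56, 2.56]. Speed limits (rad/s): [2.57, 2.57, 3.14, 3.14, 3.14, 3.14].

## Interface

Orientations are given as a rotation vector (axis times angle).
In Python, from plant import manip gives the robot as it stands.
- The arm moves only by the shell command python3 -m jog 'ROWS' [FORCE]. ROWS is a JSON object of lists of equal length, an entry for each row: "fingers": the finger opening in m, from 0 to 0.0912; "linear": the shift along the world's x, y, z in m, a list of three; "angular": the turn, a rotation vector about the world's x, y, z in degrees, a list of three. In form: {"fingers": [fingers, ...], "linear": [[tx, ty, tz], ...], "angular": [[ax, ay, az], ...]}. A call has 1 to 5 rows; each row is the pose to reach, as a shift and turn from the pose commanded when the call began; what a row does not reach only later rows make up. A row lasts 1/8 s, in which the tool goes at most 62.5 mm and 10.7 degrees, less where a joint would pass 70% of its speed; a pose out of reach is approached as far as the arm can. A call with a gripper value outside its range is refused whole. The fingers move at their own pace and stop on an object; FORCE is the grip in N (left out, the last holds). Time passes only in rows, so rows that repeat a pose let the fingers close. It gives the time, the measured TCP pose, the force and the opening at its end, in the units of the state.
- manip.state(): the state, without advancing time (a new reading comes with each control period).
- manip.camera(name): name is "scene" or "top" or "wrist"; returns (picture, depth): 480x640x3 uint8, red, green, blue; 480x640 float32, m along the optical axis (not along the pixel's ray), 0 where there is no reading.
- manip.camera_model(name): a dict with "fov_y" (degrees; the focal length in pixels is half the picture's height over the tangent of half this angle, whatever the lens; pixels are square), "cx", "cy" (the principal point, pixels), "rvec" (rotation vector, rad) and "tvec" (3), from world to camera coordinates, as OpenCV has them. Camera axes: x right, y down, z forward; pixel columns grow to the right and rows downward; lengths in m; the calibration is good to about 2 mm. A picture is of the moment at which its call begins: read the wrist's pose just before it. camera_model takes no time and is no camera call; for the wrist camera it gives the pose at the moment of the call.
- manip.sign_off(): hands the job in, once; it reports no verdict.
The state is a dict: "clock": time; "joint_positions": joint angles; "qd": joint speeds; "effort": joint torques, N m; "tool_pos": TCP position; "tool_rot": TCP orientation; "wrist_force": force on the tool from outside, world axes, zero at the start; "ft_torque": the same for the moment, N m; "grip_width": finger opening in m.
Only numpy, scipy, OpenCV 4.12 (cv2) and the standard library are available. Lean on these libraries where they do the work, as an engineer would, in place of code of your own. Each camera call takes 0.05 s, during which the arm holds its last target.

## Working session

There is one attempt and no reset: what is moved stays moved. The work goes in short steps, Python scripts to look and compute and a shell command to move; the robot and the scene stay as the last step left them, time stands still between calls to the robot, and variables do not carry over. Pictures are saved under pics/ and viewed, and the job is handed in when it is done.

```bash
ls; mkdir -p pics
python3 - <<'E'
from plant import manip
import cv2
print(manip.state())
for n in ["scene","top","wrist"]:
    m=manip.camera_model(n);print(n,m)
    p,d=manip.camera(n)
    cv2.imwrite(f"pics/{n}0.png",p[:,:,::-1])
    import numpy as np
    np.save(f"pics/{n}0_d.npy",d)
E
```

```text
pics
{'clock': 0.0, 'joint_positions': array([ 1.30502011e+00,  3.20303392e-01,  1.56572137e+00, -6.89028457e-07,
        1.25739262e+00, -1.99877760e-02]), 'qd': array([-1.18551681e-03,  1.34026808e-05, -4.32745856e-04,  2.70097775e-04,
       -7.04256130e-05,  6.52191841e-04]), 'effort': array([ 2.91235992e-04, -4.12468386e+01, -2.31980610e+01,  7.26551330e-02,
        4.56508552e-02, -1.38732939e-04]), 'tool_pos': array([0.13985526, 0.55754828, 0.40389693]), 'tool_rot': array([ 0.19153908,  1.56242906, -0.19438226]), 'wrist_force': array([-0.64683856,  0.20202037, -0.29803726]), 'ft_torque': array([-0.00578878, -0.07179985,  0.029725  ]), 'grip_width': 0.09097430344816522}
scene {'fov_y': 42.823213794223996, 'cx': 322.40498523810015, 'cy': 237.52252760428178, 'rvec': array([ 1.72965968, -1.20569068,  0.72098121]), 'tvec': array([-0.38877517,  0.29243205,  1.24448793])}
top {'fov_y': 49.53265300895983, 'cx': 319.7341893633605, 'cy': 247.86305252395897, 'rvec': array([ 2.12927325, -2.14461416,  0.05289049]), 'tvec': array([-0.19192795,  0.62478086,  1.25175418])}
wrist {'fov_y': 71.14869773145658, 'cx': 316.17678739705985, 'cy': 242.57038516427073, 'rvec': array([-2.29565836, -1.79177701, -0.24779659]), 'tvec': array([-0.57397167, -0.03064357,  0.3904311 ])}
```

View pics/scene0.png

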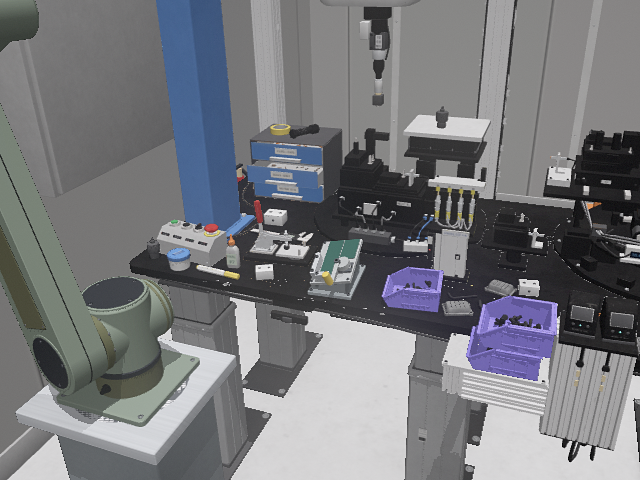

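View pics/top0.png

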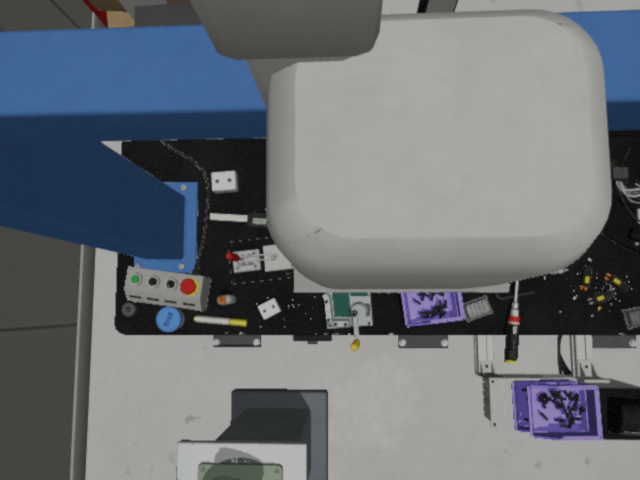

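View pics/wrist0.png

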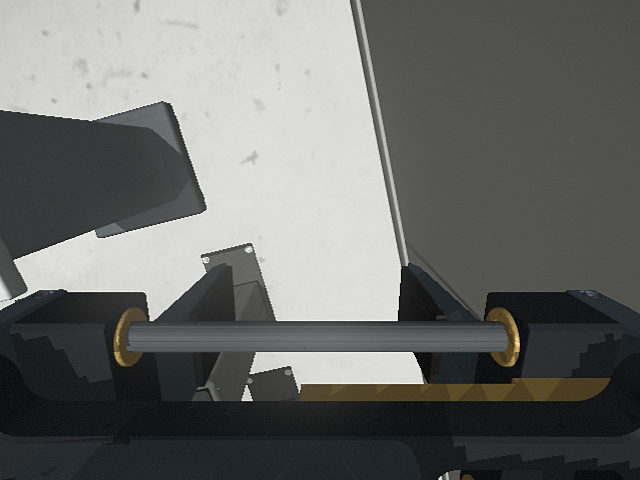

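```bash
cat > h.py <<'E'
import numpy as np, cv2
from plant import manip
from scipy.spatial.transform import Rotation as R
def K(m): 
    f=240/np.tan(np.radians(m["fov_y"]/2)); return f
def pose(m):
    Rm=R.from_rotvec(m["rvec"]).as_matrix(); return Rm,np.array(m["tvec"])
def ray(m,u,v):
    Rm,t=pose(m);f=K(m)
    d=Rm.T@np.array([(u-m["cx"])/f,(v-m["cy"])/f,1.]); return -Rm.T@t,d
def onz(m,u,v,z):
    o,d=ray(m,u,v); return o+d*(z-o[2])/d[2]
def cloud(m,D):
    Rm,t=pose(m);f=K(m); v,u=np.mgrid[:480,:640]
    P=np.stack([(u-m["cx"])/f*D,(v-m["cy"])/f*D,D],-1)-t
    return P@Rm
def proj(m,P):
    Rm,t=pose(m);f=K(m);q=np.atleast_2d(P)@Rm.T+t
    return q[:,:2]/q[:,2:]*f+[m["cx"],m["cy"]]
E
python3 - <<'E'
from h import *
p=cv2.imread("pics/scene0.png");cv2.imwrite("pics/c1.png",cv2.resize(p[190:330,130:400],None,fx=2.9,fy=2.9,interpolation=2))
p=cv2.imread("pics/top0.png");cv2.imwrite("pics/c2.png",cv2.resize(p[150:370,110:500],None,fx=2.05,fy=2.05,interpolation=2))
for n,pts in (("scene",[(264,271),(275,217),(529,287),(335,258),(327,278),(232,250),(560,175)]),("top",[(269,308),(224,181),(345,305),(355,345),(360,311)])):
    C=cloud(manip.camera_model(n),np.load(f"pics/{n}0_d.npy"))
    for u,v in pts: print(n,u,v,C[v,u].round(4))
E
```

```text
scene 264 271 [ 0.4543 -0.0804  0.029 ]
scene 275 217 [0.7783 0.0399 0.0257]
scene 529 287 [ 0.5978 -0.7262  0.0243]
scene 335 258 [ 0.5069 -0.2573  0.0706]
scene 327 278 [ 0.3868 -0.2813  0.0825]
scene 232 250 [0.4892 0.0297 0.0548]
scene 560 175 [ 0.9471 -0.7618  0.1935]
top 269 308 [ 0.4768 -0.0714  0.0267]
top 224 181 [0.7942 0.0435 0.0341]
top 345 305 [ 0.4834 -0.2576  0.06  ]
top 355 345 [ 0.393  -0.2799  0.0964]
top 360 311 [ 0.4695 -0.2923  0.0859]
```

View pics/c1.png

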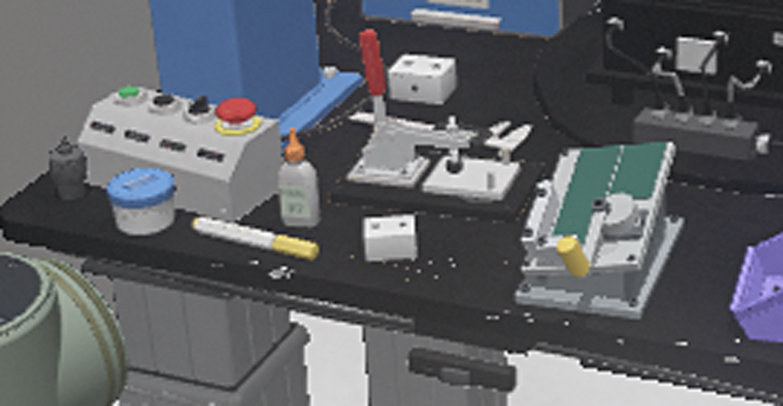

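View pics/c2.png

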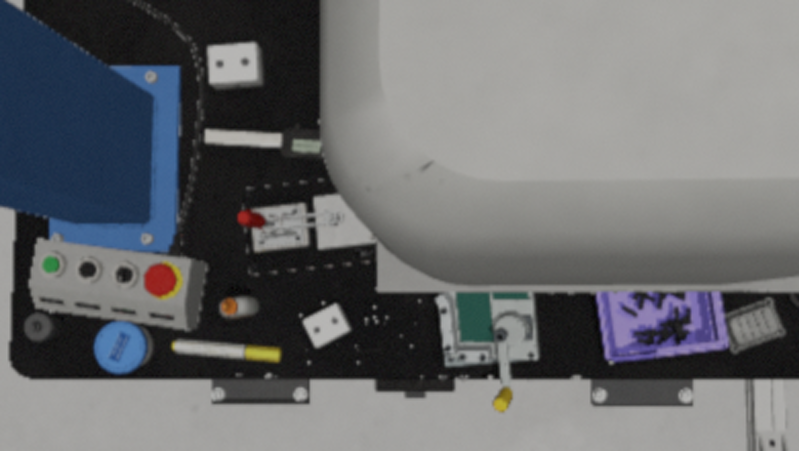

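```bash
python3 - <<'E'
from h import *
m=manip.camera_model("top");D=np.load("pics/top0_d.npy");C=cloud(m,D)
for u,v in [(320,100),(430,150),(430,270),(290,45),(310,10),(400,288),(300,285)]: print(u,v,C[v,u].round(3))
p=cv2.imread("pics/top0.png")
for nm,(u0,v0,u1,v1),z in (("A",(250,292,290,326),.026),("B",(205,165,245,200),.034)):
    g=cv2.cvtColor(p,6)[v0:v1,u0:u1]; mk=(g>195).astype(np.uint8); 
    c=max(cv2.findContours(mk,0,2)[0],key=cv2.contourArea)[:,0]+[u0,v0]
    W=np.array([onz(m,u,v,z)[:2] for u,v in c]).astype(np.float32)
    print(nm,cv2.minAreaRect(W*1000), np.median(C[v0:v1,u0:u1,2][mk>0]))
ms=manip.camera_model("scene");Cs=cloud(ms,np.load("pics/scene0_d.npy"))
print("C block z",Cs[280:296,518:540,2].round(3)[::4,::4])
for n,CC in(("top",C),("scene",Cs)):
    q=cv2.cvtColor(cv2.imread(f"pics/{n}0.png"),40); mk=(q[...,0]>75)&(q[...,0]<95)&(q[...,1]>90)
    X=CC[mk]; X=X[(abs(X[:,0]-.5)<.12)&(abs(X[:,1]+.27)<.12)]
    c=X.mean(0)
    for _ in range(3):
        n_=np.linalg.svd(X-X.mean(0))[2][2]; r=(X-X.mean(0))@n_; X=X[abs(r)<2.5*r.std()]
    n_*=np.sign(n_[2]); print(n,len(X),c,n_,r.std(), X.min(0),X.max(0))
E
python3 - <<'E'
import cv2
p=cv2.imread("pics/scene0.png");cv2.imwrite("pics/c3.png",cv2.resize(p[230:305,300:375],None,fx=8,fy=8,interpolation=2))
E
```

```text
320 100 [ 0.601 -0.255  1.01 ]
430 150 [ 0.571 -0.317  1.008]
430 270 [ 0.505 -0.32   0.976]
290 45 [ 0.615 -0.242  1.048]
310 10 [ 0.615 -0.255  1.08 ]
400 288 [ 0.501 -0.322  0.763]
300 285 [ 0.505 -0.218  0.746]Traceback (most recent call last):
  File "<stdin>", line 7, in <module>
ValueError: max() iterable argument is empty
```

View pics/c3.png

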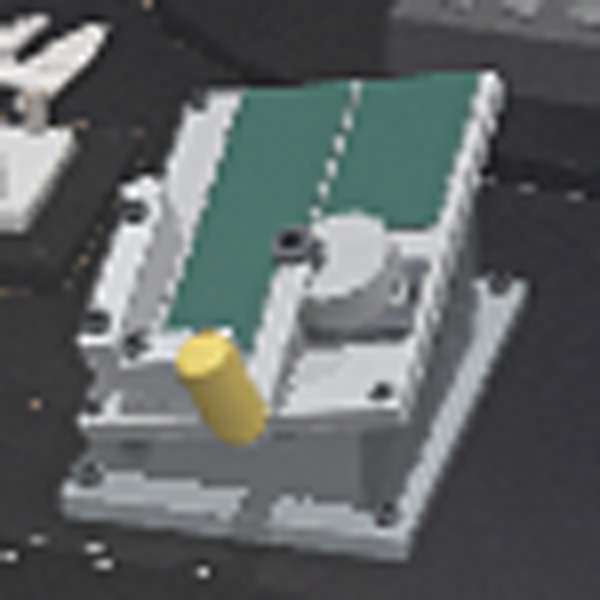

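Run:
```python
from h import *
m=manip.camera_model("top");D=np.load("pics/top0_d.npy");C=cloud(m,D)
p=cv2.imread("pics/top0.png")
for nm,(u0,v0,u1,v1),z in (("A",(250,292,290,326),.026),("B",(205,165,245,200),.034)):
    g=cv2.cvtColor(p,6)[v0:v1,u0:u1]; mk=(g>150).astype(np.uint8); print(g.max())
    c=max(cv2.findContours(mk,0,2)[0],key=cv2.contourArea)[:,0]+[u0,v0]
    W=np.array([onz(m,u,v,z)[:2] for u,v in c]).astype(np.float32)
    print(nm,cv2.minAreaRect(W*1000), np.median(C[v0:v1,u0:u1,2][mk>0]))
ms=manip.camera_model("scene");Cs=cloud(ms,np.load("pics/scene0_d.npy"))
for n,CC in(("top",C),("scene",Cs)):
    q=cv2.cvtColor(cv2.imread(f"pics/{n}0.png"),40); mk=(q[...,0]>75)&(q[...,0]<95)&(q[...,1]>90)
    X=CC[mk]; X=X[(abs(X[:,0]-.5)<.12)&(abs(X[:,1]+.27)<.12)]
    c=X.mean(0)
    for _ in range(3):
        n_=np.linalg.svd(X-X.mean(0))[2][2]; r=(X-X.mean(0))@n_; X=X[abs(r)<2.5*r.std()]
    n_*=np.sign(n_[2]); print(n,len(X),c,n_,r.std(), X.min(0),X.max(0))
mw=manip.camera_model("wrist");Rm,t=pose(mw); s=manip.state(); T=R.from_rotvec(s["tool_rot"]).as_matrix()
print("cam in tool",T.T@(-Rm.T@t-s["tool_pos"]),"axis in tool",T.T@Rm[2], "tool axes\n",T.round(3))
```

```text
182
A ((475.73638916015625, -69.93711853027344), (34.16045379638672, 42.78614807128906), 27.046173095703125) 0.026051293040468524
183
B ((796.58349609375, 46.106666564941406), (46.07420349121094, 56.090389251708984), 1.0815951824188232) 0.033809459096664544
top 375 [ 0.48747606 -0.25223721  0.06644104] [0.55999467 0.82836604 0.01468579] 0.013825370109263893 [ 0.45963204 -0.30677122  0.03945228] [ 0.51175821 -0.22944977  1.29839945]
scene 126 [ 0.53311489 -0.26750822  0.08328785] [-0.36538903  0.24025997  0.89931419] 0.002097111587459132 [ 0.46760737 -0.30664454  0.04918242] [ 0.57019696 -0.22087294  0.10405924]
cam in tool [ 0.02094971 -0.00026731 -0.07737769] axis in tool [9.61916053e-01 1.38399972e-04 2.73344998e-01] tool axes
 [[-0.     0.243  0.97 ]
 [-0.001  0.97  -0.243]
 [-1.    -0.001 -0.   ]]
```

```bash
python3 -m jog '{"fingers":[0.091,0.091,0.091,0.091,0.091],"linear":[[0.025,-0.055,0.0],[0.05,-0.11,0.0],[0.075,-0.165,0.0],[0.1,-0.22,0.0],[0.125,-0.275,0.0]],"angular":[[0,0,0],[0,0,0],[0,0,0],[0,0,0],[0,0,0]]}'
python3 -m jog '{"fingers":[0.091,0.091,0.091,0.091,0.091],"linear":[[0.025,-0.055,0.0],[0.05,-0.11,0.0],[0.075,-0.165,0.0],[0.1,-0.22,0.0],[0.125,-0.275,0.0]],"angular":[[0,0,0],[0,0,0],[0,0,0],[0,0,0],[0,0,0]]}'
python3 -m jog '{"fingers":[0.091,0.091,0.091,0.091,0.091],"linear":[[0.025,-0.055,0.0],[0.04,-0.11,0.0],[0.06,-0.165,0.0],[0.08,-0.18,0.0],[0.08,-0.18,0.0]],"angular":[[0,0,0],[0,0,0],[0,0,0],[0,0,0],[0,0,0]]}'
python3 - <<'E'
from h import *
s=manip.state();print(s["joint_positions"],s["tool_pos"])
m=manip.camera_model("wrist");p,d=manip.camera("wrist");np.save("pics/w1_d.npy",d);np.save("pics/w1_m.npy",m)
cv2.imwrite("pics/w1.png",p[:,:,::-1])
E
```

```text
clock: 0.78
tool_pos: [0.2652, 0.2809, 0.4047]
tool_rot: [0.192, 1.562, -0.192]
wrist_force: [1.4, 0.7, 0.4]
grip_width: 0.091
clock: 1.4
tool_pos: [0.3902, 0.0057, 0.4049]
tool_rot: [0.194, 1.561, -0.193]
wrist_force: [0.2, 0.5, -0.0]
grip_width: 0.0911
clock: 2.02
tool_pos: [0.4706, -0.1735, 0.4041]
tool_rot: [0.195, 1.563, -0.194]
wrist_force: [-0.7, 0.7, -0.3]
grip_width: 0.091
[-3.76214584e-01  2.04751674e-01  1.72679996e+00  1.84612949e-04
  1.21094756e+00 -1.69932689e+00] [ 0.47062197 -0.17351813  0.40410528]
```

View pics/w1.png

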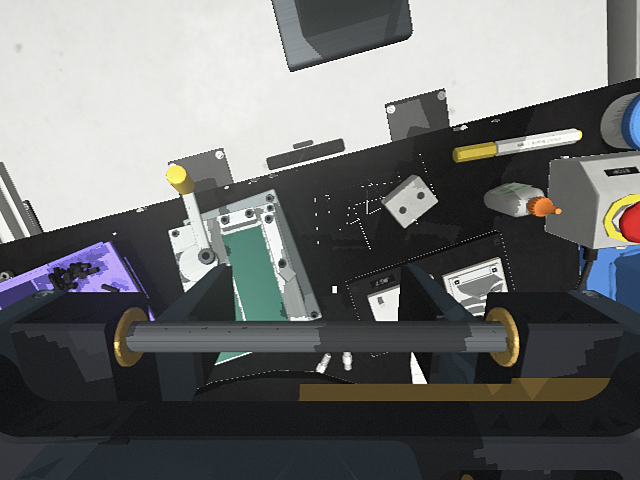

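Run:
```python
from h import *
p=cv2.imread("pics/w1.png");cv2.imwrite("pics/c4.png",cv2.resize(p[155:320,160:330],None,fx=3.6,fy=3.6,interpolation=2))
m=np.load("pics/w1_m.npy",allow_pickle=True).item();D=np.load("pics/w1_d.npy");C=cloud(m,D)
g=cv2.cvtColor(p,6); mk=np.zeros_like(g); mk[165:240,375:450]=((C[165:240,375:450,2]>.018)&(C[165:240,375:450,2]<.036)&(g[165:240,375:450]>110))
c=max(cv2.findContours(mk,0,2)[0],key=cv2.contourArea)[:,0]
W=np.array([onz(m,u,v,.026)[:2] for u,v in c]).astype(np.float32)
r=cv2.minAreaRect(W*1000);print(r,cv2.boxPoints(r),np.median(C[mk>0][:,2]))
q=cv2.cvtColor(p,40); mk=(q[...,0]>70)&(q[...,0]<95)&(q[...,1]>80); mk[:200]=0;mk[310:]=0
X=C[mk&(D>0)];X=X[(abs(X[:,1]+.26)<.08)&(abs(X[:,0]-.5)<.1)]
for _ in range(4):
    c0=X.mean(0);n=np.linalg.svd(X-c0,full_matrices=False)[2][2]; r=(X-c0)@n; X=X[abs(r)<2.5*r.std()]
n*=np.sign(n[2]);print(len(X),c0,n,r.std())
# x axis: horizontal comps: slope dir. solve yaw from n
zx,zy=np.sin(np.radians(21)),-np.sin(np.radians(14)); nz=np.sqrt(1-zx**2-zy**2);print("nz expected",nz)
M0=R.align_vectors
# world z expressed in plate = (zx,zy,nz)
zp=np.array([zx,zy,nz])
# build plate rot with yaw 0 : rows... any rotation B with B@zp=z ; B=Rz(psi)B0
B0=R.align_vectors([[0,0,1]],[zp])[0].as_matrix()
a=B0@[0,0,1.]; psi=np.arctan2(n[1],n[0])-np.arctan2(a[1],a[0])
B=R.from_euler('z',psi).as_matrix()@B0;print("plate axes cols\n",B)
np.savez("pics/plane.npz",c0=c0,n=n,B=B)
```

```text
((474.3891296386719, -70.48895263671875), (37.177486419677734, 45.558502197265625), 27.34727668762207) [[447.4135   -58.79489 ]
 [468.3423   -99.2617  ]
 [501.36475  -82.183014]
 [480.43597  -41.7162  ]] 0.024943753939617164
3186 [ 0.49667541 -0.24697251  0.06147149] [-0.36880565  0.23756666  0.89863478] 0.0007200906350492659
nz expected 0.9016907502953331
plate axes cols
 [[ 0.93126826  0.0247014  -0.3634959 ]
 [ 0.06566459  0.96998126  0.23414637]
 [ 0.35836795 -0.2419219   0.90169075]]
```

View pics/c4.png

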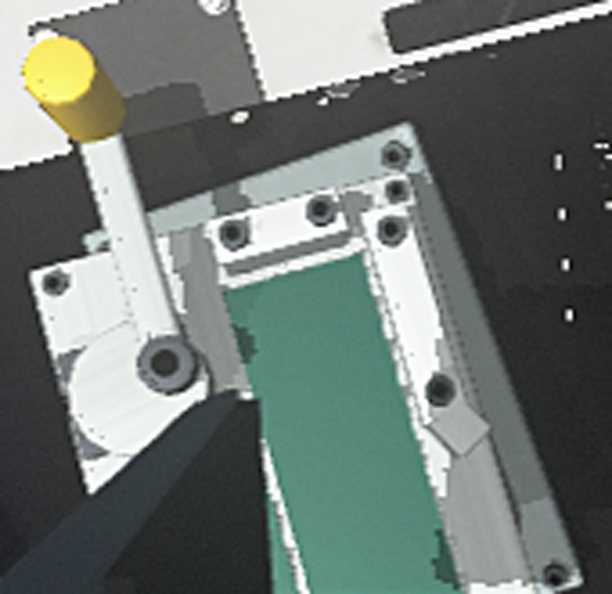

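```bash
cat >> h.py <<'E'
def onplate(m,u,v,h,P):
    o,d=ray(m,u,v); n=P["B"][:,2]; return o+d*(((P["c0"]-o)@n+h)/(d@n))
E
python3 - <<'E'
from h import *
P=np.load("pics/plane.npz");B=P["B"];m=np.load("pics/w1_m.npy",allow_pickle=True).item();C=cloud(m,np.load("pics/w1_d.npy"))
cam=ray(m,320,240)[0];print("cam",cam)
f=lambda u,v:(160+u/3.6,155+v/3.6)
for nm,u,v,hs in [("rail a",362,248,(0,20)),("rail b",432,470,(0,20)),("stop darkL",228,272,(0,20)),("stop darkR",350,240,(0,20)),("stoptopL",222,262,(0,20)),("stoptopR",345,232,(0,20)),("greenTL",228,290,(0,)),("greenTR",362,255,(0,)),("hub",165,362,(27.5,33)),("knob",58,65,(61.5,)),("plateTL",32,272,(0,)),("screw stop",232,232,(20,)),("rail end",490,428,(20,)),("platecorner",580,580,(0,))]:
    uu,vv=f(u,v)
    w=C[int(round(vv)),int(round(uu))]
    print(nm,[(h,((onplate(m,uu,vv,h/1e3,P)-P["c0"])@B*1e3).round(1)) for h in hs],"depth pt",((w-P["c0"])@B*1e3).round(1))
E
```

```text
cam [ 0.39552094 -0.15478793  0.38320452]
rail a [(0, array([-44.5,  20.7,   0. ])), (20, array([-40.4,  20. ,  20. ]))] depth pt [-44.9  21.2  -2.8]
rail b [(0, array([22.8, 22.2, -0. ])), (20, array([23. , 21.4, 20. ]))] depth pt [23.2 22.1 -1.6]
stop darkL [(0, array([-47.9, -17.5,   0. ])), (20, array([-43.6, -16. ,  20. ]))] depth pt [-48.1 -18.2  -2.9]
stop darkR [(0, array([-47.7,  18. ,   0. ])), (20, array([-43.4,  17.5,  20. ]))] depth pt [-48.1  17.8  -3.3]
stoptopL [(0, array([-51.1, -18.4,   0. ])), (20, array([-46.6, -16.8,  20. ]))] depth pt [-46.9 -16.8  17.5]
stoptopR [(0, array([-50.4,  17.3,  -0. ])), (20, array([-45.9,  16.8,  20. ]))] depth pt [-47.3  17.2  15.5]
greenTL [(0, array([-42.8, -18.9,  -0. ]))] depth pt [-42.6 -19.3  -0.4]
greenTR [(0, array([-42.5,  20.1,   0. ]))] depth pt [-42.5  20.6  -1.5]
hub [(27.5, array([-23.4, -36.7,  27.5])), (33, array([-22.5, -35.9,  33. ]))] depth pt [-22.4 -36.1  31.1]
knob [(61.5, array([-93.2, -37.7,  61.5]))] depth pt [-93.4 -37.8  61. ]
plateTL [(0, array([-62.2, -68.7,  -0. ]))] depth pt [-62.3 -69.2  -2.4]
screw stop [(20, array([-53.9, -12.2,  20. ]))] depth pt [-53.6 -12.2  23.5]
rail end [(20, array([16.7, 39.6, 20. ]))] depth pt [ 14.5  46.1 -52. ]
platecorner [(0, array([65. , 53.7,  0. ]))] depth pt [ 72.6  62.8 -72. ]
```

Run:
```python
from h import *
p=cv2.imread("pics/w1.png");a=cv2.resize(p[195:295,215:315],None,fx=7,fy=6,interpolation=2)[:600,:700]
a=cv2.resize(p[195:280,220:320],None,fx=7,fy=7,interpolation=cv2.INTER_CUBIC);cv2.imwrite("pics/c5.png",a)
```

```text
(no output)
```

View pics/c5.png

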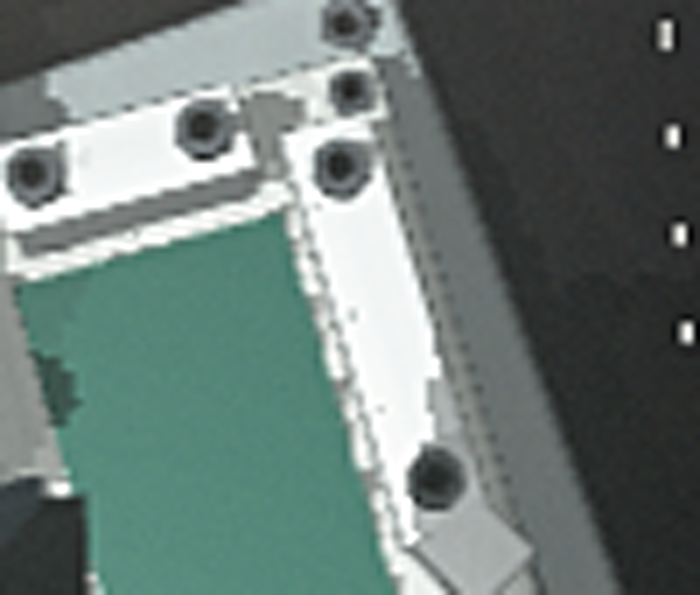

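Run:
```python
from h import *
P=np.load("pics/plane.npz");B=P["B"];m=np.load("pics/w1_m.npy",allow_pickle=True).item()
for nm,u,v in [("rail lo",286,145),("rail m1",317,255),("rail m2",360,400),("rail hi",408,548),("railout lo",378,140),("leadtip",532,552),("stop R",256,172),("stop L",8,228),("stopback R",235,90)]:
    print(nm,((onplate(m,220+u/7,195+v/7,.02,P)-P["c0"])@B*1e3).round(1))
C=cloud(m,np.load("pics/w1_d.npy"))
# depth-based check of knob and rail top heights
for u,v in [(350,300),(130,160),(500,555)]:
    w=C[int(195+v/7),int(220+u/7)];print(((w-P["c0"])@B*1e3).round(1))
```

```text
rail lo [-48.3  22.5  20. ]
rail m1 [-31.9  22.4  20. ]
rail m2 [-10.5  22.5  20. ]
rail hi [11.2 23.1 20. ]
railout lo [-45.6  35.2  20. ]
leadtip [16.7 39.5 20. ]
stop R [-45.6  17.5  20. ]
stop L [-47.  -17.2  20. ]
stopback R [-57.8  17.8  20. ]
[-25.3  25.3  20.2]
[-53.    0.9  19.4]
[15.4 34.7 20.2]
```

Run:
```python
from h import *
m=np.load("pics/w1_m.npy",allow_pickle=True).item();D=np.load("pics/w1_d.npy");C=cloud(m,D)
cs=[C[(D>0.25)].reshape(-1,3)]
for n in("scene","top"):
    d=np.load(f"pics/{n}0_d.npy");cs.append(cloud(manip.camera_model(n),d)[d>0])
X=np.vstack(cs);c=np.array([.4747,-.0703]);a=np.radians(27.3);e=np.array([np.cos(a),np.sin(a)]);f=np.array([-e[1],e[0]])
r=X[:,:2]-c;s,t=r@e,r@f
k=(abs(s)<.1)&(abs(t)<.06)&(X[:,2]<.2);
print("body zone max z",X[k][:,2].max(), X[k&(X[:,2]>.04)][:10])
k=(abs(s)<.062)&(abs(t)<.02)&(abs(s)>.022)&(X[:,2]<.2);print("finger zone",np.sort(X[k][:,2])[-5:])
P=np.load("pics/plane.npz");B=P["B"];O=P["c0"]+B@[-.046,.0222,0];np.savez("pics/plate.npz",B=B,O=O);print("O",O)
s=manip.state();T=R.from_rotvec(s["tool_rot"]).as_matrix();print("yaw jaw",np.degrees(np.arctan2(T[1,1],T[0,1])))
g=np.array([*c,.024]);print("shift",g+[0,0,.172]-s["tool_pos"])
```

```text
body zone max z 0.060436196933794796 [[ 0.58660373 -0.07009275  0.0604362 ]
 [ 0.58776149 -0.07831159  0.05503363]]
finger zone [0.006385   0.00719463 0.02295612 0.02442377 0.02899496]
O [ 0.45438544 -0.22845949  0.0396159 ]
yaw jaw 75.87002984856831
shift [ 0.00484032  0.10221255 -0.20815026]
```

```bash
python3 -m jog '{"fingers":[0.091,0.091,0.091,0.091,0.091],"linear":[[0.001,0.025,0.0],[0.003,0.05,0.0],[0.005,0.08,0.0],[0.005,0.102,-0.02],[0.005,0.102,-0.06]],"angular":[[0,0,-10],[0,0,-20],[0,0,-30],[0,0,-40],[0,0,-48.6]]}'
python3 -m jog '{"fingers":[0.08,0.07,0.07,0.07,0.07],"linear":[[0,0,0],[0,0,0],[0,0,-0.04],[0,0,-0.08],[0,0,-0.10]],"angular":[[0,0,0],[0,0,0],[0,0,0],[0,0,0],[0,0,0]]}'
python3 - <<'E'
from h import *
s=manip.state();T=R.from_rotvec(s["tool_rot"]).as_matrix();print(s["tool_pos"],T.round(3),s["joint_positions"])
m=manip.camera_model("wrist");p,d=manip.camera("wrist");np.save("pics/w2_d.npy",d);np.save("pics/w2_m.npy",m)
cv2.imwrite("pics/w2.png",p[:,:,::-1])
E
```

```text
clock: 2.7
tool_pos: [0.4742, -0.068, 0.3457]
tool_rot: [0.854, 1.394, -0.85]
wrist_force: [-0.1, -0.6, -0.6]
grip_width: 0.091
clock: 3.32
tool_pos: [0.475, -0.0705, 0.2447]
tool_rot: [0.85, 1.398, -0.85]
wrist_force: [-0.2, -0.4, 0.0]
grip_width: 0.0701
[ 0.47501469 -0.07049826  0.2446838 ] [[ 0.001  0.888  0.46 ]
 [-0.     0.46  -0.888]
 [-1.     0.     0.   ]] [-1.71302681e-01  3.41473621e-01  1.99934136e+00  7.20355711e-05
  8.00227337e-01 -6.49367628e-01]
```

View pics/w2.png

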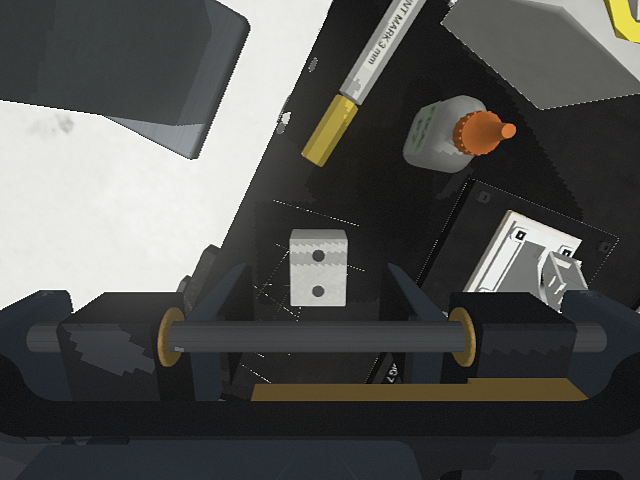

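```bash
python3 -m jog '{"fingers":[0.07,0.07,0.07,0.04,0.02],"linear":[[0,0,-0.03],[0,0,-0.048],[0,0,-0.049],[0,0,-0.049],[0,0,-0.049]],"angular":[[0,0,0],[0,0,0],[0,0,0],[0,0,0],[0,0,0]]}' 25
python3 -m jog '{"fingers":[0.02,0.02,0.02,0.02,0.02],"linear":[[0,0,0],[0,0,0],[0,0,0],[0,0,0.03],[0,0,0.08]],"angular":[[0,0,0],[0,0,0],[0,0,0],[0,0,0],[0,0,0]]}'
python3 - <<'E'
from h import *
s=manip.state();print(s["tool_pos"],s["grip_width"])
m=manip.camera_model("wrist");p,d=manip.camera("wrist");cv2.imwrite("pics/w3.png",p[:,:,::-1])
E
```

```text
clock: 4.0
tool_pos: [0.4755, -0.0704, 0.197]
tool_rot: [0.852, 1.395, -0.85]
wrist_force: [-0.3, -0.3, -0.0]
grip_width: 0.0527
clock: 4.62
tool_pos: [0.4742, -0.0702, 0.275]
tool_rot: [0.85, 1.403, -0.853]
wrist_force: [0.6, -0.0, -0.9]
grip_width: 0.0357
[ 0.47419282 -0.07017052  0.27498276] 0.035714634688488324
```

View pics/w3.png

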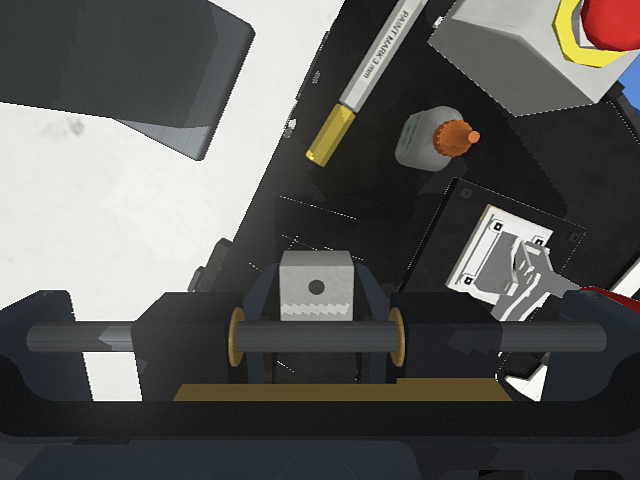

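```bash
cat > tgt.py <<'E'
from h import *
def target(x,y,zc):  # plate-mm of a point 184? returns TCP
    P=np.load("pics/plate.npz");B,O=P["B"],P["O"]
    return O+B@(np.array([x,y,zc])/1e3)
P=np.load("pics/plate.npz");B,O=P["B"],P["O"]
Tt=np.stack([-B[:,2],B[:,1],B[:,0]],1)
E
python3 - <<'E'
from tgt import *
s=manip.state();T=R.from_rotvec(s["tool_rot"])
rv=(R.from_matrix(Tt)*T.inv()).as_rotvec(degrees=True);print("turn",rv,np.linalg.norm(rv))
# tool x = -zp so TCP is +z
for z in (258,228,198.5): print(z,target(94,-24,z)-s["tool_pos"], target(94,-24,z))
cs=[]
for n in("scene","top"):
    d=np.load(f"pics/{n}0_d.npy");cs.append(cloud(manip.camera_model(n),d)[d>0])
d=np.load("pics/w1_d.npy");cs.append(cloud(np.load("pics/w1_m.npy",allow_pickle=True).item(),d)[d>.25])
X=(np.vstack(cs)-O)@B*1e3
k=(X[:,0]>40)&(X[:,0]<190)&(abs(X[:,1]+24)<110)&(X[:,2]>45)&(X[:,2]<420);print(k.sum(),X[k][::max(1,k.sum()//15)].round())
E
```

```text
turn [-24.58760185 -11.03779995  62.69197611] 68.23977623747754
258 [-0.02877603 -0.11465143  0.02989291] [ 0.44754988 -0.18515681  0.31174483]
228 [-0.01787116 -0.12167582  0.00284218] [ 0.45845476 -0.1921812   0.28469411]
198.5 [-0.00714803 -0.12858314 -0.02375769] [ 0.46917789 -0.19908852  0.25809423]
0 []
```

```bash
python3 -m jog '{"fingers":[0.02,0.02,0.02,0.02,0.02],"linear":[[-0.005,-0.01,0.03],[-0.01,-0.03,0.06],[-0.015,-0.055,0.06],[-0.02,-0.08,0.06],[-0.029,-0.10,0.06]],"angular":[[-3.4,-1.5,8.7],[-6.8,-3.05,17.4],[-10.2,-4.6,26.0],[-13.6,-6.1,34.7],[-17.0,-7.63,43.36]]}'
python3 - <<'E'
from tgt import *
s=manip.state();T=R.from_rotvec(s["tool_rot"])
rv=(R.from_matrix(Tt)*T.inv()).as_rotvec(degrees=True);print("turn",rv,np.linalg.norm(rv),s["grip_width"],s["joint_positions"])
for z in (258,198.5): print(z,target(94,-24,z)-s["tool_pos"])
E
```

```text
clock: 5.3
tool_pos: [0.4456, -0.1709, 0.3354]
tool_rot: [0.107, 1.288, -0.382]
wrist_force: [0.4, 0.2, -2.1]
grip_width: 0.0359
turn [-7.15253881 -3.74306918 19.23515294] 20.860500633526957 0.03590402588629159 [-0.35213742  0.17199158  1.98131094 -0.19599035  0.70449983 -1.46603659]
258 [ 0.00196658 -0.01421308 -0.02361234]
198.5 [ 0.02359459 -0.02814479 -0.07726294]
```

```bash
python3 -m jog '{"fingers":[0.02,0.02,0.02,0.02],"linear":[[0.001,-0.007,-0.01],[0.002,-0.014,-0.024],[0.002,-0.014,-0.024],[0.002,-0.014,-0.024]],"angular":[[-3.6,-1.87,9.6],[-7.1,-3.7,19.2],[-7.1,-3.7,19.2],[-7.1,-3.7,19.2]]}'
python3 - <<'E'
from tgt import *
s=manip.state();T=R.from_rotvec(s["tool_rot"])
rv=(R.from_matrix(Tt)*T.inv()).as_rotvec(degrees=True);print("turn",rv,np.linalg.norm(rv),s["grip_width"],s["joint_positions"])
for z in (258,198.5): print(z,target(94,-24,z)-s["tool_pos"])
for n in("wrist","scene"):
  m=manip.camera_model(n);p,d=manip.camera(n);np.save(f"pics/{n}4_d.npy",d);np.save(f"pics/{n}4_m.npy",m)
  cv2.imwrite(f"pics/{n}4.png",p[:,:,::-1])
cv2.imwrite("pics/scene4c.png",cv2.resize(p[170:310,280:400,::-1],None,fx=4.2,fy=4.2,interpolation=2))
E
```

```text
clock: 5.8
tool_pos: [0.448, -0.1842, 0.3119]
tool_rot: [-0.191, 1.192, -0.172]
wrist_force: [0.5, 1.7, -1.5]
grip_width: 0.0362
turn [-0.24062121 -0.08432145  0.44725185] 0.5148231604291419 0.03624755794359145 [-0.39034833  0.19043275  2.05027979 -0.17428483  0.46996129 -1.83601588]
258 [-0.00043438 -0.00096289 -0.00013943]
198.5 [ 0.02119363 -0.0148946  -0.05379003]
```

View pics/wrist4.png

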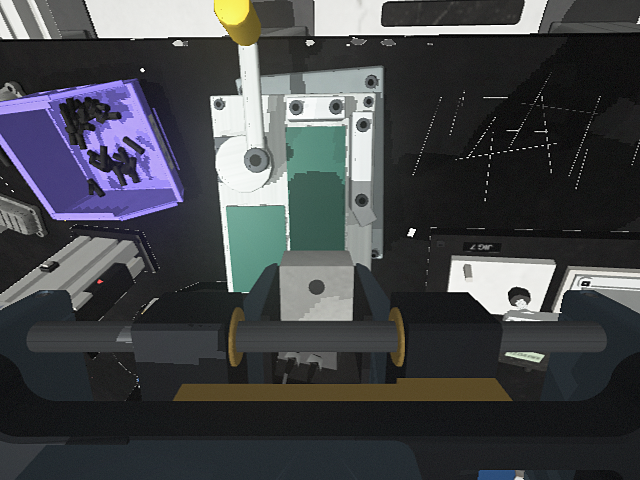

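View pics/scene4c.png

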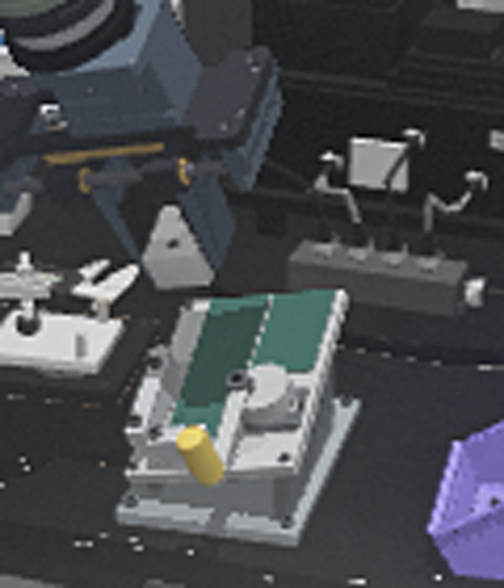

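Run:
```python
from tgt import *
p=cv2.imread("pics/wrist4.png")
cv2.imwrite("pics/c6.png",cv2.resize(p[60:270,200:390],None,fx=2.85*1.4,fy=2.85,interpolation=2))
m=np.load("pics/wrist4_m.npy",allow_pickle=True).item();D=np.load("pics/wrist4_d.npy");C=cloud(m,D)
g=cv2.cvtColor(p,6).astype(int);q=cv2.cvtColor(p,40)
X=(C-O)@B*1e3
gm=(q[...,0]>70)&(q[...,0]<95)&(q[...,1]>80)
print("liner z",[ (v,u,X[v,u].round(1)) for v,u in((150,320),(230,315),(270,255),(230,255))])
for v in (110,125,140,160,180,195,205):
    row=gm[v]; us=np.where(row[280:360])[0]+280
    uw=[u for u in range(us.max(),380) if abs(X[v,u,2]-20)<4]
    print(v,"green",us.min(),us.max(),"railtop",uw[:1],uw[-1:], ((onplate(m,(uw[0]-.5) if uw else 0,v,.02,dict(B=B,c0=O))-O)@B*1e3).round(1))
for u in (295,305,320,330):
    vs=[v for v in range(85,130) if abs(X[v,u,2]-20)<3]; print(u,vs[:1],vs[-1:],((onplate(m,u,vs[-1]+.5,.02,dict(B=B,c0=O))-O)@B*1e3).round(1))
```

```text
liner z [(150, 320, array([ 17.7, -19.5,  -1. ])), (230, 315, array([ 73.5, -23.4,   1.3])), (270, 255, array([104. , -68.7,   0.9])), (230, 255, array([ 73.4, -67.1,   0.1]))]Traceback (most recent call last):
  File "<stdin>", line 11, in <module>
    return umr_maximum(a, axis, None, out, keepdims, initial, where)
ValueError: zero-size array to reduction operation maximum which has no identity
```

View pics/c6.png

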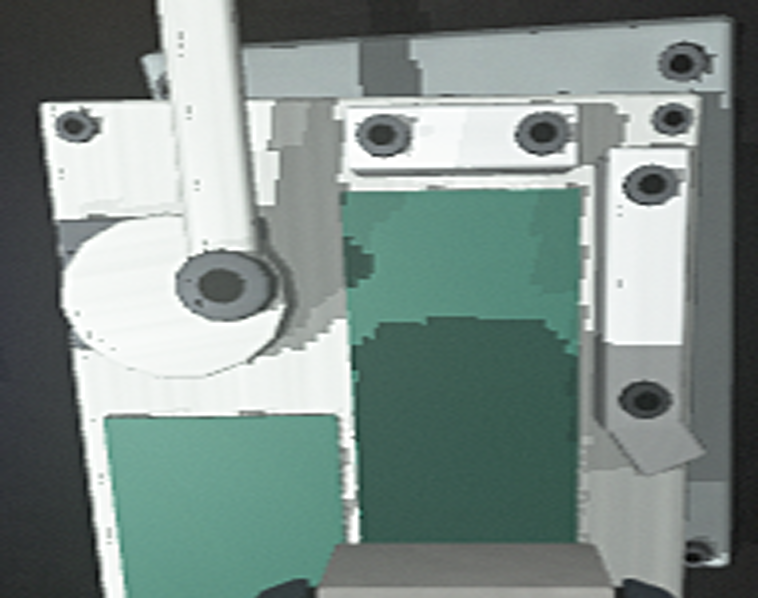

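Run:
```python
from tgt import *
m=np.load("pics/wrist4_m.npy",allow_pickle=True).item();PP=dict(B=B,c0=O)
p=cv2.imread("pics/wrist4.png");cv2.imwrite("pics/c7.png",cv2.resize(p[0:60,190:290],None,fx=7,fy=7))
for nm,u,v,h in [("railtop lo",609,147,20),("rail mid",606,300,20),("rail 58",605,415,20),("railout lo",687,147,20),("stop L",345,169,20),("stop R",578,167,20),("stop back",345,106,20),("hub",226,286,30),("plateTL",40,103,0),("plateTR",698,97,0),("greencornerL",342,190,0)]:
    print(nm,((onplate(m,200+u/(2.85*1.4),60+v/2.85,h/1e3,PP)-O)@B*1e3).round(1))
C=cloud(m,np.load("pics/wrist4_d.npy"));X=(C-O)@B*1e3
print("hub top", X[160,256].round(1)); print("knob",X[8,230].round(1),X[4,232].round(1))
```

```text
railtop lo [-4.7  0.1 20. ]
rail mid [27.1  0.3 20. ]
rail 58 [52.8  0.7 20. ]
railout lo [-4.6 12.  20. ]
stop L [ -0.6 -40.2  20. ]
stop R [-0.7 -4.5 20. ]
stop back [-13.1 -39.8  20. ]
hub [ 23.3 -58.   30. ]
plateTL [-16.8 -91.4  -0. ]
plateTR [-17.3  16.6  -0. ]
greencornerL [  2.5 -42.4  -0. ]
hub top [ 23.  -58.   32.2]
knob [-45.4 -61.1  60.9] [-46.8 -60.   61.4]
```

View pics/c7.png

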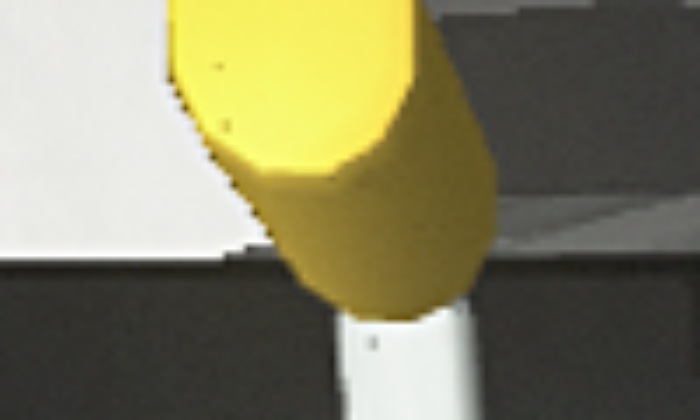

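```bash
python3 -m jog '{"fingers":[0.02,0.02,0.02,0.02,0.02],"linear":[[0.007,-0.006,-0.02],[0.014,-0.01,-0.036],[0.019,-0.014,-0.049],[0.0205,-0.0145,-0.052],[0.0205,-0.0145,-0.052]],"angular":[[0,0,0],[-0.2,0,0.3],[-0.2,0,0.4],[-0.2,-0.1,0.4],[-0.2,-0.1,0.4]]}'
python3 - <<'E'
from tgt import *
s=manip.state();T=R.from_rotvec(s["tool_rot"])
rv=(R.from_matrix(Tt)*T.inv()).as_rotvec(degrees=True);print("turn",rv,s["wrist_force"],s["wrist_force"]@B,"TCP plate",((s["tool_pos"]-O)@B*1e3).round(1))
E
```

```text
clock: 6.52
tool_pos: [0.4686, -0.1987, 0.2599]
tool_rot: [-0.201, 1.188, -0.167]
wrist_force: [-0.3, -0.4, -2.1]
grip_width: 0.0358
turn [ 0.01967445  0.05178249 -0.07975342] [-0.28556376 -0.3954146  -2.12278913] [-1.05264079  0.1229506  -1.90288296] TCP plate [ 94.1 -24.1 200.4]
```

```bash
python3 -m jog '{"fingers":[0.02,0.02,0.02],"linear":[[0.0004,-0.0002,-0.0009],[0.0007,-0.0005,-0.0018],[0.0007,-0.0005,-0.0018]],"angular":[[0,0,0],[0,0,0],[0,0,0]]}'
python3 -m jog '{"fingers":[0.02,0.02],"linear":[[0.0004,-0.0002,-0.0009],[0.0004,-0.0002,-0.0009]],"angular":[[0,0,0],[0,0,0]]}'
python3 - <<'E'
from tgt import *
s=manip.state()
print(s["wrist_force"]@B,"TCP plate",((s["tool_pos"]-O)@B*1e3).round(1))
E
```

```text
clock: 6.9
tool_pos: [0.4691, -0.1993, 0.2582]
tool_rot: [-0.201, 1.188, -0.167]
wrist_force: [0.6, -0.2, -1.2]
grip_width: 0.036
clock: 7.15
tool_pos: [0.4695, -0.1995, 0.2573]
tool_rot: [-0.201, 1.188, -0.167]
wrist_force: [-0.8, 0.9, 1.3]
grip_width: 0.036
[-0.19272496  0.5645631   1.66679636] TCP plate [ 94.  -24.2 197.5]
```

```bash
python3 -m jog '{"fingers":[0.07,0.07,0.07,0.07,0.07],"linear":[[0,0,0],[0,0,0],[0,0,0],[0,0,0],[0,0,0]],"angular":[[0,0,0],[0,0,0],[0,0,0],[0,0,0],[0,0,0]]}'
python3 - <<'E'
from tgt import *
s=manip.state()
print(s["wrist_force"]@B,"TCP plate",((s["tool_pos"]-O)@B*1e3).round(1))
for n in("wrist",):
  m=manip.camera_model(n);p,d=manip.camera(n);np.save(f"pics/{n}5_d.npy",d);np.save(f"pics/{n}5_m.npy",m)
  cv2.imwrite(f"pics/{n}5.png",p[:,:,::-1])
E
```

```text
clock: 7.78
tool_pos: [0.4695, -0.1995, 0.2571]
tool_rot: [-0.201, 1.188, -0.167]
wrist_force: [-0.8, -0.3, -0.3]
grip_width: 0.0699
[-0.84789673 -0.19537621 -0.02202991] TCP plate [ 93.9 -24.1 197.4]
```

View pics/wrist5.png

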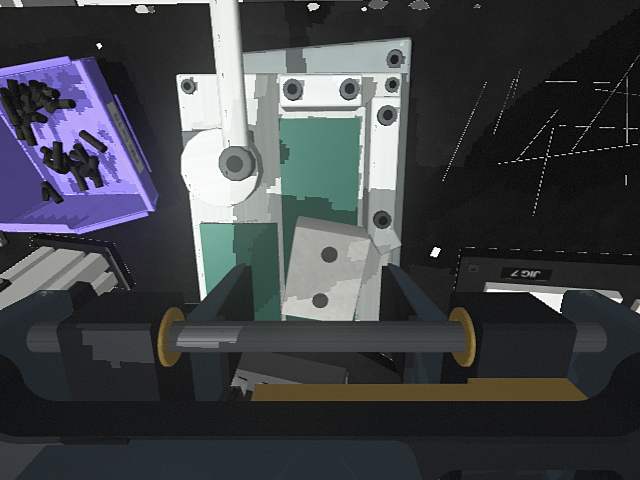

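```bash
python3 -m jog '{"fingers":[0.07,0.07,0.07],"linear":[[0,0,0],[0,0,0],[0,0,0]],"angular":[[0,0,0],[0,0,0],[0,0,0]]}'
python3 - <<'E'
from tgt import *
for n in("wrist",):
  m=manip.camera_model(n);p,d=manip.camera(n);np.save(f"pics/{n}6_d.npy",d);np.save(f"pics/{n}6_m.npy",m)
  cv2.imwrite(f"pics/{n}6.png",p[:,:,::-1])
E
```

```text
clock: 8.2
tool_pos: [0.4695, -0.1995, 0.2571]
tool_rot: [-0.201, 1.188, -0.167]
wrist_force: [0.1, 0.4, 0.3]
grip_width: 0.0698
```

View pics/wrist6.png

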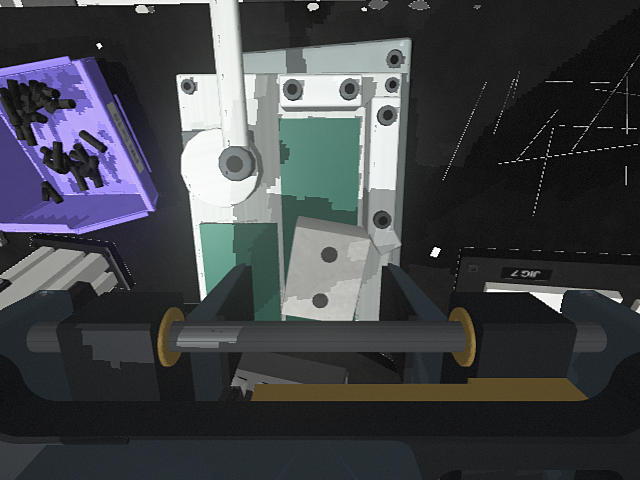

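```bash
cat > blk.py <<'E'
from tgt import *
def block(n,h=26,tol=4,box=None,lo=100):
    m=np.load(f"pics/{n}_m.npy",allow_pickle=True).item();D=np.load(f"pics/{n}_d.npy")
    X=(cloud(m,D)-O)@B*1e3; g=cv2.cvtColor(cv2.imread(f"pics/{n}.png"),6)
    k=(abs(X[...,2]-h)<tol)&(D>0)&(g>lo)&(X[...,1]<12)&(X[...,1]>-50)&(X[...,0]>-1)&(X[...,0]<130)
    k=cv2.morphologyEx(k.astype(np.uint8),cv2.MORPH_OPEN,np.ones((3,3)))
    c=max(cv2.findContours(k,0,1)[0],key=cv2.contourArea)[:,0]
    W=np.array([((onplate(m,u,v,h/1e3,dict(B=B,c0=O))-O)@B*1e3)[:2] for u,v in c]).astype(np.float32)
    r=cv2.minAreaRect(W); return r,cv2.boxPoints(r),np.median(X[k>0][:,2]),c
if __name__=="__main__":
    import sys
    r,b,z,c=block(sys.argv[1]);print(r,z);print(b)
E
python3 blk.py wrist6
python3 - <<'E'
from tgt import *
p=cv2.imread("pics/wrist6.png");cv2.imwrite("pics/c8.png",cv2.resize(p[200:330,240:420],None,fx=4.2,fy=4.2,interpolation=2))
E
```

```text
((75.86540222167969, -20.125812530517578), (35.74866485595703, 46.56967544555664), 80.0966796875) 26.00229692870951
[[ 49.853382  -33.729134 ]
 [ 95.72915   -41.73848  ]
 [101.877426   -6.5224915]
 [ 56.001656    1.4868546]]
```

View pics/c8.png

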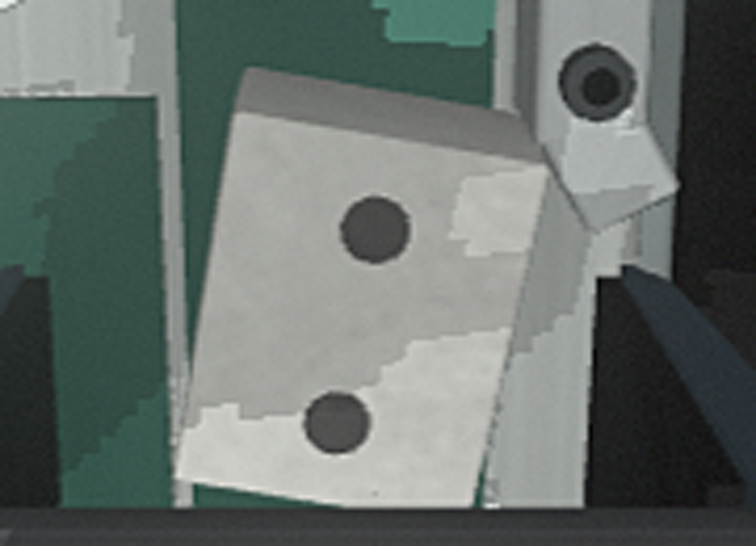

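```bash
python3 -m jog '{"fingers":[0.07,0.07,0.07,0.05,0.02],"linear":[[-0.0024,0.0007,-0.0011],[-0.0048,0.0014,-0.0023],[-0.0048,0.0014,-0.0023],[-0.0048,0.0014,-0.0023],[-0.0048,0.0014,-0.0023]],"angular":[[1.8,-1.16,-4.46],[3.6,-2.32,-8.93],[3.6,-2.32,-8.93],[3.6,-2.32,-8.93],[3.6,-2.32,-8.93]]}' 25
python3 -m jog '{"fingers":[0.02,0.02,0.02,0.02],"linear":[[0,0,0],[0,0,0],[0,0,0],[0,0,0]],"angular":[[0,0,0],[0,0,0],[0,0,0],[0,0,0]]}'
python3 - <<'E'
from tgt import *
s=manip.state()
print(s["wrist_force"]@B,"TCP plate",((s["tool_pos"]-O)@B*1e3).round(1))
n="wrist"
m=manip.camera_model(n);p,d=manip.camera(n);np.save(f"pics/{n}7_d.npy",d);np.save(f"pics/{n}7_m.npy",m)
cv2.imwrite(f"pics/{n}7.png",p[:,:,::-1])
E
python3 blk.py wrist7
```

```text
clock: 8.88
tool_pos: [0.4648, -0.1981, 0.2549]
tool_rot: [-0.05, 1.167, -0.268]
wrist_force: [0.5, 0.4, -0.2]
grip_width: 0.0526
clock: 9.38
tool_pos: [0.4647, -0.1981, 0.2548]
tool_rot: [-0.049, 1.167, -0.269]
wrist_force: [1.1, 0.6, -0.6]
grip_width: 0.036
[ 0.85497926  0.79146267 -0.75350575] TCP plate [ 88.8 -22.4 197.4]
((73.64298248291016, -19.674644470214844), (35.71379852294922, 41.408878326416016), 80.18327331542969) 25.989738017099775
[[ 50.19714   -33.740036 ]
 [ 90.999725  -40.800133 ]
 [ 97.08882    -5.609253 ]
 [ 56.28624     1.4508438]]
```

View pics/wrist7.png

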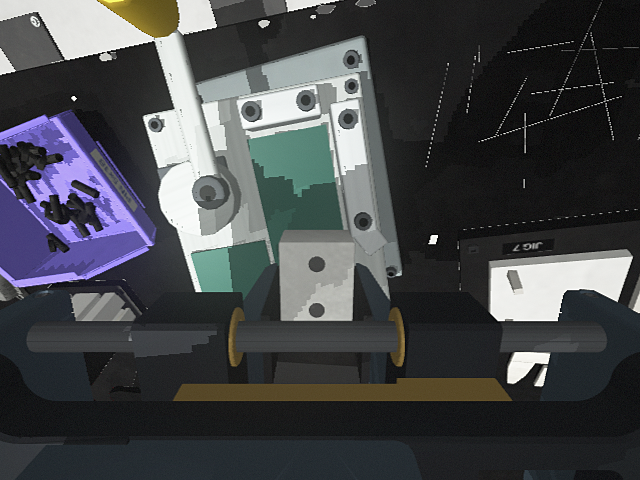

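```bash
python3 -m jog '{"fingers":[0.02,0.02,0.02,0.02,0.02],"linear":[[-0.0036,0.0023,0.009],[0.005,-0.002,0.014],[0.014,-0.0067,0.0185],[0.014,-0.0067,0.0185],[0.014,-0.0067,0.0185]],"angular":[[0,0,0],[-1.8,1.16,4.46],[-3.6,2.32,8.93],[-3.6,2.32,8.93],[-3.6,2.32,8.93]]}'
python3 - <<'E'
from tgt import *
s=manip.state();T=R.from_rotvec(s["tool_rot"])
rv=(R.from_matrix(Tt)*T.inv()).as_rotvec(degrees=True);print("turn",rv)
print(s["wrist_force"]@B,"TCP plate",((s["tool_pos"]-O)@B*1e3).round(1), s["joint_positions"])
n="wrist"
m=manip.camera_model(n);p,d=manip.camera(n);np.save(f"pics/{n}8_d.npy",d);np.save(f"pics/{n}8_m.npy",m)
cv2.imwrite(f"pics/{n}8.png",p[:,:,::-1])
E
```

```text
clock: 10.05
tool_pos: [0.478, -0.2045, 0.273]
tool_rot: [-0.199, 1.19, -0.167]
wrist_force: [-0.6, 0.2, -1.7]
grip_width: 0.0361
turn [-0.035282   -0.01795157 -0.01710891]
[-1.12091471  0.57151184 -1.25890224] TCP plate [107.2 -32.6 207.5] [-0.40657791  0.29280835  2.02985332 -0.1901038   0.38394902 -1.83847069]
```

View pics/wrist8.png

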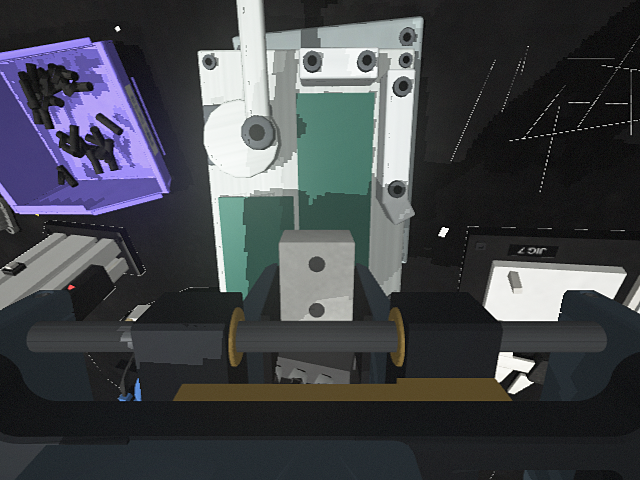

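```bash
python3 -m jog '{"fingers":[0.02,0.02,0.02,0.02],"linear":[[0.002,-0.0013,-0.005],[0.0033,-0.0021,-0.0082],[0.0036,-0.0023,-0.009],[0.0036,-0.0023,-0.009]],"angular":[[0,0,0],[0,0,0],[0,0,0],[0,0,0]]}'
python3 -m jog '{"fingers":[0.085,0.085,0.085,0.085,0.085],"linear":[[0,0,0],[0,0,0],[0,0,0],[0,0,0],[0,0,0]],"angular":[[0,0,0],[0,0,0],[0,0,0],[0,0,0],[0,0,0]]}'
python3 - <<'E'
from tgt import *
n="wrist"
m=manip.camera_model(n);p,d=manip.camera(n);np.save(f"pics/{n}9_d.npy",d);np.save(f"pics/{n}9_m.npy",m)
cv2.imwrite(f"pics/{n}9.png",p[:,:,::-1])
E
python3 blk.py wrist9
```

```text
clock: 10.6
tool_pos: [0.4821, -0.207, 0.2643]
tool_rot: [-0.201, 1.189, -0.167]
wrist_force: [-1.9, 1.4, 2.3]
grip_width: 0.0356
clock: 11.22
tool_pos: [0.4823, -0.2071, 0.2643]
tool_rot: [-0.201, 1.188, -0.167]
wrist_force: [0.5, -0.1, 0.2]
grip_width: 0.0828
((17.338069915771484, -23.200986862182617), (35.53752517700195, 45.54723358154297), 0.714828610420227) 25.727806097442716
[[ -0.7134285   -0.6508213 ]
 [ -0.1451912  -46.19451   ]
 [ 35.38957    -45.751152  ]
 [ 34.82133     -0.20746231]]
```

View pics/wrist9.png

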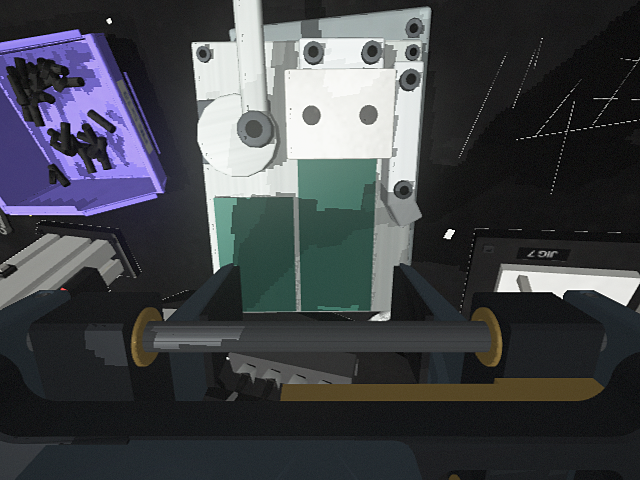

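```bash
python3 -m jog '{"fingers":[0.08,0.04,0.0,0.0,0.0],"linear":[[-0.0138,0.0089,0.0343],[-0.04,0.01,0.025],[-0.07,0.0115,0.012],[-0.0983,0.0126,0.001],[-0.0983,0.0126,0.001]],"angular":[[0,0,0],[0,0,0],[0,0,0],[0,0,0],[0,0,0]]}'
python3 -m jog '{"fingers":[0,0,0],"linear":[[0,0,0],[0,0,0],[0,0,0]],"angular":[[0,0,0],[0,0,0],[0,0,0]]}'
python3 - <<'E'
from tgt import *
s=manip.state();T=R.from_rotvec(s["tool_rot"])
rv=(R.from_matrix(Tt)*T.inv()).as_rotvec(degrees=True);print("turn",rv)
print(s["wrist_force"]@B,"TCP plate",((s["tool_pos"]-O)@B*1e3).round(1), s["joint_positions"],s["grip_width"])
n="scene"
m=manip.camera_model(n);p,d=manip.camera(n)
cv2.imwrite("pics/scene10.png",cv2.resize(p[170:310,280:400,::-1],None,fx=4.2,fy=4.2,interpolation=2))
E
```

```text
clock: 11.9
tool_pos: [0.3821, -0.194, 0.2644]
tool_rot: [-0.199, 1.191, -0.167]
wrist_force: [0.2, -0.4, 0.1]
grip_width: 0.043
clock: 12.28
tool_pos: [0.3848, -0.1946, 0.2656]
tool_rot: [-0.201, 1.187, -0.167]
wrist_force: [-0.4, 0.2, -0.6]
grip_width: 0.0127
turn [ 0.05162638  0.10488104 -0.11539663]
[-0.60027609  0.31451986 -0.36577751] TCP plate [ 18.4 -23.6 237. ] [-0.48215354  0.1826326   2.22368984 -0.13322873  0.29004213 -1.95737886] 0.012746295700647867
```

View pics/scene10.png

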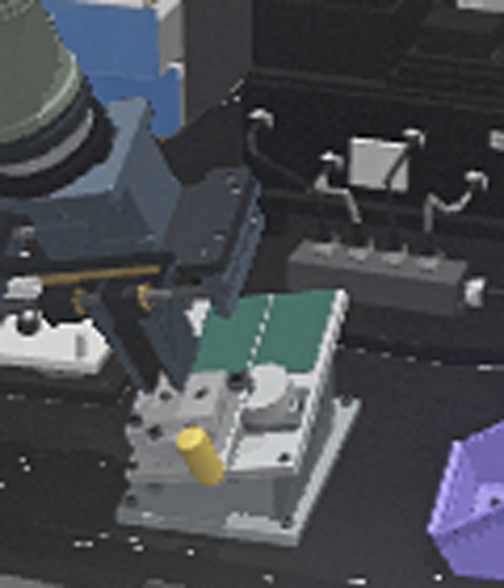

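```bash
python3 -m jog '{"fingers":[0,0,0,0],"linear":[[0.0029,-0.0019,-0.0072],[0.0055,-0.0035,-0.0135],[0.0066,-0.0042,-0.0162],[0.0066,-0.0042,-0.0162]],"angular":[[0,0,0],[0,0,0],[0,0,0],[0,0,0]]}'
python3 -m jog '{"fingers":[0,0,0],"linear":[[0.0004,-0.0002,-0.0009],[0.0007,-0.0005,-0.0018],[0.0007,-0.0005,-0.0018]],"angular":[[0,0,0],[0,0,0],[0,0,0]]}'
python3 - <<'E'
from tgt import *
s=manip.state();print(s["wrist_force"]@B,"TCP plate",((s["tool_pos"]-O)@B*1e3).round(1), s["grip_width"])
E
```

```text
clock: 12.82
tool_pos: [0.3906, -0.1987, 0.2486]
tool_rot: [-0.2, 1.189, -0.167]
wrist_force: [0.2, 0.2, -0.5]
grip_width: 0.0006
clock: 13.2
tool_pos: [0.3911, -0.199, 0.2479]
tool_rot: [-0.201, 1.187, -0.167]
wrist_force: [-3.9, 2.9, 6.1]
grip_width: 0.0007
[-1.2681167   1.27718992  7.58443944] TCP plate [ 17.6 -23.3 217.7] 0.0007222881397555129
```

```bash
python3 -m jog '{"fingers":[0,0,0,0,0],"linear":[[0.0056,0.0004,0.00215],[0.0112,0.0008,0.0043],[0.0168,0.0012,0.00645],[0.0223,0.0016,0.0086],[0.0279,0.002,0.01075]],"angular":[[0,0,0],[0,0,0],[0,0,0],[0,0,0],[0,0,0]]}'
python3 - <<'E'
from tgt import *
s=manip.state();print(s["wrist_force"]@B,"TCP plate",((s["tool_pos"]-O)@B*1e3).round(1), s["grip_width"])
n="wrist"
m=manip.camera_model(n);p,d=manip.camera(n);np.save(f"pics/{n}11_d.npy",d);np.save(f"pics/{n}11_m.npy",m)
cv2.imwrite(f"pics/{n}11.png",p[:,:,::-1])
E
```

```text
clock: 13.82
tool_pos: [0.4184, -0.1968, 0.2586]
tool_rot: [-0.2, 1.19, -0.167]
wrist_force: [-6.1, 2.0, 9.9]
grip_width: 0.0003
[-1.9983558  -0.55330199 11.59856393] TCP plate [ 47.  -23.2 217.9] 0.0002701719709641879
```

View pics/wrist11.png

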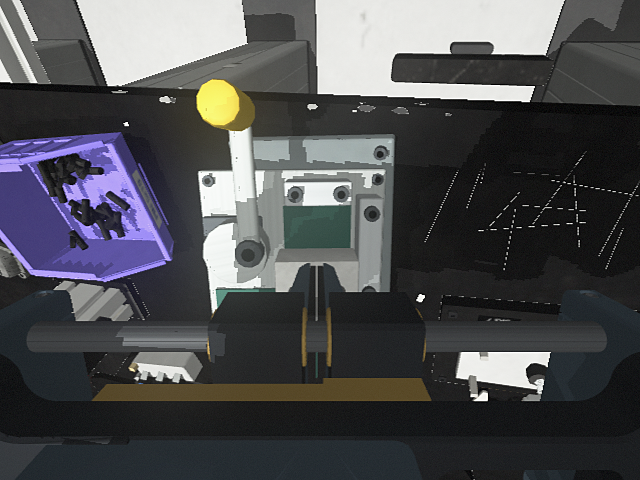

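```bash
python3 -m jog '{"fingers":[0,0,0,0,0],"linear":[[0.0092,0.0008,0.0039],[0.0185,0.0014,0.0075],[0.0277,-0.0038,0.0125],[0.0369,-0.009,0.0176],[0.0442,-0.0153,0.0221]],"angular":[[0,0,0],[0,0,0],[0,0,0],[0,0,0],[0,0,0]]}'
python3 -m jog '{"fingers":[0],"linear":[[0,0,0]],"angular":[[0,0,0]]}'
python3 - <<'E'
from tgt import *
s=manip.state();print(s["wrist_force"]@B,"TCP plate",((s["tool_pos"]-O)@B*1e3).round(1), s["grip_width"],s["joint_positions"])
n="wrist"
m=manip.camera_model(n);p,d=manip.camera(n);np.save(f"pics/{n}12_d.npy",d);np.save(f"pics/{n}12_m.npy",m)
cv2.imwrite(f"pics/{n}12.png",p[:,:,::-1])
E
```

```text
clock: 14.5
tool_pos: [0.4633, -0.2122, 0.2811]
tool_rot: [-0.201, 1.188, -0.167]
wrist_force: [-6.9, 4.9, 9.6]
grip_width: 0.0003
clock: 14.62
tool_pos: [0.4644, -0.2129, 0.2817]
tool_rot: [-0.202, 1.184, -0.168]
wrist_force: [-2.7, 1.6, 7.1]
grip_width: -0.0
[ 0.12373305 -0.21415374  7.77127574] TCP plate [ 97.1 -43.2 218.3] -4.676200768264824e-05 [-0.43588605  0.26743509  2.04080804 -0.15386045  0.38858317 -1.90040184]
```

View pics/wrist12.png

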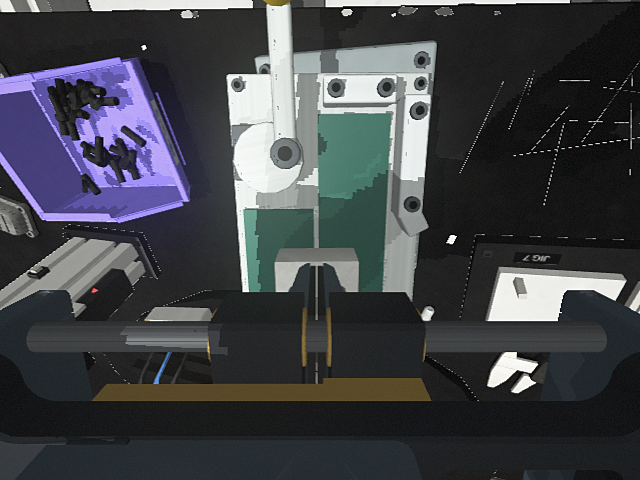

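```bash
python3 -m jog '{"fingers":[0,0,0,0,0],"linear":[[0,0,0],[0,0,0],[0,0,0],[0,0,0],[0,0,0]],"angular":[[2.2,-1.4,-5.4],[5.45,-3.5,-13.5],[9.1,-5.85,-22.5],[12.7,-8.2,-31.6],[16.4,-10.5,-40.6]]}'
python3 - <<'E'
from tgt import *
s=manip.state();print(s["wrist_force"]@B,"TCP plate",((s["tool_pos"]-O)@B*1e3).round(1), s["joint_positions"])
T=B.T@R.from_rotvec(s["tool_rot"]).as_matrix();print(T.round(3))
n="wrist"
m=manip.camera_model(n);p,d=manip.camera(n);np.save(f"pics/{n}13_d.npy",d);np.save(f"pics/{n}13_m.npy",m)
cv2.imwrite(f"pics/{n}13.png",p[:,:,::-1])
E
```

```text
clock: 15.3
tool_pos: [0.4639, -0.2125, 0.2814]
tool_rot: [0.493, 1.04, -0.618]
wrist_force: [-2.5, 1.9, 7.7]
grip_width: 0.0005
[ 0.52532238 -0.12364339  8.28463343] TCP plate [ 96.6 -42.8 218.3] [-0.4354535   0.26721455  2.04184885 -0.15470141  0.38963421 -1.1078122 ]
[[ 0.003  0.711  0.704]
 [-0.001  0.704 -0.711]
 [-1.     0.002  0.003]]
```

View pics/wrist13.png

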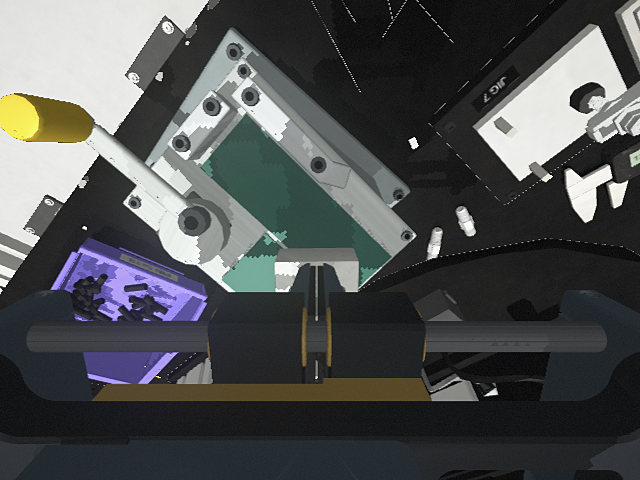

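```bash
python3 -m jog '{"fingers":[0,0,0,0,0],"linear":[[0,0,0],[0,0,0],[0,0,0],[0,0,0],[0,0,0]],"angular":[[2.2,-1.4,-5.4],[5.45,-3.5,-13.5],[9.1,-5.85,-22.5],[12.7,-8.2,-31.6],[16.4,-10.5,-40.6]]}'
python3 - <<'E'
from tgt import *
s=manip.state();print(s["wrist_force"]@B,"TCP plate",((s["tool_pos"]-O)@B*1e3).round(1), s["joint_positions"])
T=B.T@R.from_rotvec(s["tool_rot"]).as_matrix();print(T.round(3))
n="wrist"
m=manip.camera_model(n);p,d=manip.camera(n);np.save(f"pics/{n}14_d.npy",d);np.save(f"pics/{n}14_m.npy",m)
cv2.imwrite(f"pics/{n}14.png",p[:,:,::-1])
E
```

```text
clock: 15.98
tool_pos: [0.4639, -0.2125, 0.2814]
tool_rot: [1.174, 0.767, -1.026]
wrist_force: [-2.6, 2.3, 6.5]
grip_width: 0.0005
[0.02561949 0.60020266 7.33291845] TCP plate [ 96.5 -42.8 218.3] [-0.43554132  0.26727019  2.04160049 -0.15404355  0.39063219 -0.32271535]
[[ 0.003  1.    -0.005]
 [-0.001 -0.005 -1.   ]
 [-1.     0.003  0.001]]
```

View pics/wrist14.png

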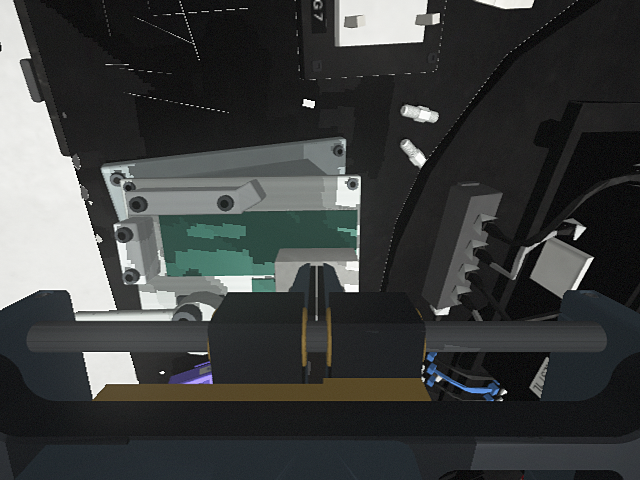

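```bash
python3 -m jog '{"fingers":[0,0,0,0,0],"linear":[[-0.0109,0.007,0.027],[-0.0145,0.0094,0.036],[-0.0145,0.0094,0.036],[-0.0145,0.0094,0.036],[-0.0145,0.0094,0.036]],"angular":[[0,0,0],[0,0,0],[0,0,0],[0,0,0],[0,0,0]]}'
python3 - <<'E'
from tgt import *
n="wrist"
m=manip.camera_model(n);p,d=manip.camera(n);np.save(f"pics/{n}15_d.npy",d);np.save(f"pics/{n}15_m.npy",m)
cv2.imwrite(f"pics/{n}15.png",p[:,:,::-1])
E
python3 blk.py wrist15
```

```text
clock: 16.65
tool_pos: [0.449, -0.2031, 0.3153]
tool_rot: [1.169, 0.774, -1.026]
wrist_force: [0.2, -0.6, 0.7]
grip_width: 0.0007
((23.240629196166992, -17.646703720092773), (46.491817474365234, 35.850528717041016), 0.07818372547626495) 25.717596591686053
[[-2.9716492e-02  2.4682297e-01]
 [ 1.9203186e-02 -3.5603672e+01]
 [ 4.6510975e+01 -3.5540230e+01]
 [ 4.6462055e+01  3.1026459e-01]]
```

View pics/wrist15.png

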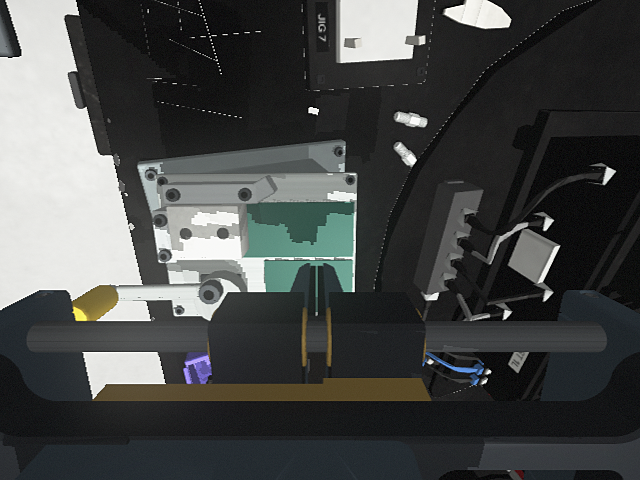

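```bash
python3 -m jog '{"fingers":[0.036,0.036,0.036,0.036,0.036],"linear":[[-0.01,0.0,0.005],[-0.03,-0.005,0.005],[-0.05,-0.01,0.0],[-0.07,-0.015,-0.005],[-0.09,-0.02,-0.01]],"angular":[[3.635,-2.341,-9.017],[7.27,-4.68,-18.03],[10.9,-7.02,-27.05],[14.54,-9.36,-36.07],[18.17,-11.7,-45.08]]}'
python3 -m jog '{"fingers":[0.036,0.036,0.036,0.036,0.036],"linear":[[-0.01,0.0,-0.004],[-0.02,-0.001,-0.008],[-0.03,-0.0015,-0.012],[-0.04,-0.002,-0.016],[-0.05,-0.002,-0.021]],"angular":[[3.635,-2.341,-9.017],[7.27,-4.68,-18.03],[10.9,-7.02,-27.05],[14.54,-9.36,-36.07],[16.36,-10.53,-40.6]]}'
python3 - <<'E'
from tgt import *
s=manip.state();print(s["wrist_force"]@B,"TCP plate",((s["tool_pos"]-O)@B*1e3).round(1), s["joint_positions"])
T=B.T@R.from_rotvec(s["tool_rot"]).as_matrix();print(T.round(3))
for n in("wrist","scene"):
  m=manip.camera_model(n);p,d=manip.camera(n);np.save(f"pics/{n}16_d.npy",d);np.save(f"pics/{n}16_m.npy",m)
  cv2.imwrite(f"pics/{n}16.png",p[:,:,::-1])
cv2.imwrite("pics/scene16c.png",cv2.resize(p[170:310,250:400,::-1],None,fx=4.2,fy=4.2,interpolation=2))
E
```

```text
clock: 17.32
tool_pos: [0.3583, -0.2232, 0.3057]
tool_rot: [1.901, 0.298, -1.419]
wrist_force: [1.2, -0.8, 0.0]
grip_width: 0.0362
clock: 17.95
tool_pos: [0.3087, -0.2252, 0.2848]
tool_rot: [2.499, -0.316, -1.682]
wrist_force: [0.7, -0.9, 0.7]
grip_width: 0.0362
[ 0.7915413  -1.06492938  0.15358381] TCP plate [-47.6 -59.8 274.8] [-0.67776246  0.07606329  2.2884055   0.13903337  0.3353731   0.84107456]
[[-0.    -0.091 -0.996]
 [ 0.    -0.996  0.091]
 [-1.    -0.     0.   ]]
```

View pics/wrist16.png

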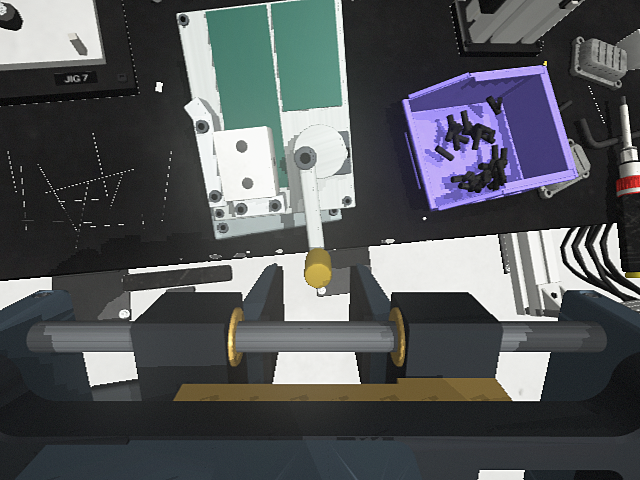

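View pics/scene16c.png

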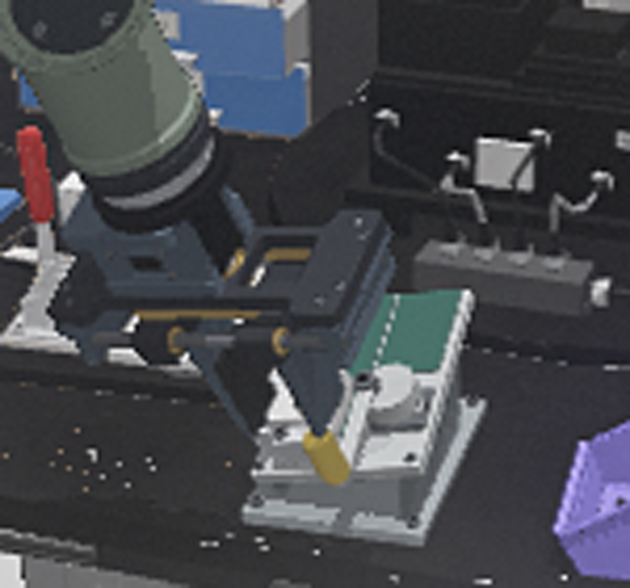

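Run:
```python
from tgt import *
m=np.load("pics/wrist16_m.npy",allow_pickle=True).item();X=(cloud(m,np.load("pics/wrist16_d.npy"))-O)@B*1e3
q=cv2.cvtColor(cv2.imread("pics/wrist16.png"),40);k=(q[...,0]>18)&(q[...,0]<32)&(q[...,1]>110); k[:240]=0;k[300:]=0;k[:,:295]=0;k[:,345:]=0
t=k&(abs(X[...,2]-61.5)<2.5);print(k.sum(),t.sum(),np.percentile(X[t],[2,98],axis=0).round(1),X[k][:,2].max())
v,u=np.where(k);print(u.min(),u.max(),v.min(),v.max())
p0=((onplate(m,305,158,.031,dict(B=B,c0=O))-O)@B*1e3);print("hub",p0.round(1),X[158,305].round(1))
r,b,z,c=__import__("blk").block("wrist16");print(r)
```

```text
906 539 [[-54.  -68.4  59.3]
 [-39.3 -53.3  62.1]] 253.829696177795
304 331 248 287
hub [ 22.9 -58.9  31. ] [ 22.9 -58.9  31.4]
((22.18413543701172, -18.89480209350586), (45.694984436035156, 36.165672302246094), 0.7961974143981934)
```

```bash
python3 -m jog '{"fingers":[0.036,0.036,0.036,0.036],"linear":[[0.007,-0.005,-0.015],[0.014,-0.009,-0.032],[0.0195,-0.013,-0.0465],[0.0195,-0.013,-0.0465]],"angular":[[0,0,0],[0,0,0],[0,0,0],[0,0,0]]}'
python3 - <<'E'
from tgt import *
s=manip.state();print(s["wrist_force"]@B,"TCP plate",((s["tool_pos"]-O)@B*1e3).round(1), s["joint_positions"])
n="wrist"
m=manip.camera_model(n);p,d=manip.camera(n)
cv2.imwrite(f"pics/{n}17.png",p[:,:,::-1])
E
```

```text
clock: 18.55
tool_pos: [0.3289, -0.2382, 0.2379]
tool_rot: [2.495, -0.31, -1.683]
wrist_force: [-0.2, 0.7, -0.2]
grip_width: 0.0359
[-0.19903567  0.73395887  0.06678536] TCP plate [-46.5 -60.6 222.1] [-0.67048168  0.20078394  2.30991396  0.22558357  0.19235855  0.75276789]
```

View pics/wrist17.png

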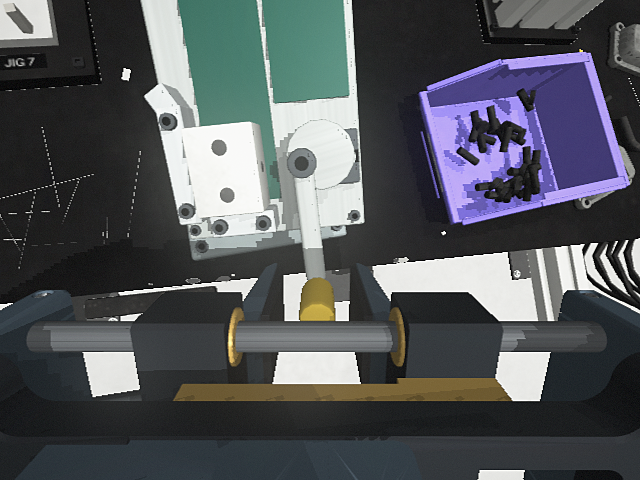

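```bash
cat > arc.py <<'E'
from tgt import *
import sys
C=np.array([23.1,-58.5])
def pos(q,z=0): th=q-3.32; return np.array([C[0]+69.8*np.cos(th),C[1]+69.8*np.sin(th),z])
def rep():
    s=manip.state();x=(s["tool_pos"]-O)@B*1e3; th=np.arctan2(x[1]-C[1],x[0]-C[0]);q=(th+3.32)%(2*np.pi);F=s["wrist_force"]@B
    r=np.hypot(*(x[:2]-C)); t=np.array([-np.sin(th),np.cos(th)]);n=np.array([np.cos(th),np.sin(th)])
    print("clock %.2f q_tool %.3f r %.1f z %.1f push %.2f radial %.2f Fz %.2f tau %s"%(s["clock"],q,r,x[2],-F[:2]@t,F[:2]@n,F[2],s["ft_torque"].round(2)),"j",s["joint_positions"].round(2),"w",s["grip_width"].round(4))
if len(sys.argv)>1:
    a=[float(v) for v in sys.argv[1:]];q0=a[0]
    print([ (B@(pos(q)-pos(q0))/1e3).round(4).tolist() for q in a[1:]]);print([(np.degrees(q-q0)*B[:,2]).round(2).tolist() for q in a[1:]])
else: rep()
E
python3 arc.py; python3 arc.py 0.21 0.25 0.35 0.47 0.59 0.71; python3 arc.py 0.71 0.83 0.95 1.05 1.10 1.10
```

```text
[[0.0001, -0.0027, 0.0007], [0.0007, -0.0094, 0.0027], [0.0023, -0.0171, 0.0054], [0.0048, -0.0246, 0.0083], [0.0081, -0.0316, 0.0115]]
[[-0.83, 0.54, 2.07], [-2.92, 1.88, 7.23], [-5.41, 3.49, 13.43], [-7.91, 5.1, 19.63], [-10.41, 6.71, 25.83]]
[[0.0042, -0.0064, 0.0034], [0.0091, -0.0122, 0.0068], [0.0138, -0.0165, 0.0098], [0.0162, -0.0184, 0.0113], [0.0162, -0.0184, 0.0113]]
[[-2.5, 1.61, 6.2], [-5.0, 3.22, 12.4], [-7.08, 4.56, 17.57], [-8.12, 5.23, 20.15], [-8.12, 5.23, 20.15]]Traceback (most recent call last):
  File "arc.py", line 12, in <module>
    else: rep()
          ~~~^^
  File "arc.py", line 8, in rep
    print("clock %.2f q_tool %.3f r %.1f z %.1f push %.2f radial %.2f Fz %.2f tau %s"%(s["clock"],q,r,x[2],-F[:2]@t,F[:2]@n,F[2],s["ft_torque"].round(2)),"j",s["joint_positions"].round(2),"w",s["grip_width"].round(4))
                                                                                                                                                                                                ^^^^^^^^^^^^^^^^^^^^^
AttributeError: 'float' object has no attribute 'round'
```

```bash
sed -i 's/s\["grip_width"\].round(4)/round(s["grip_width"],4)/' arc.py
python3 -m jog '{"fingers":[0.0205,0.0205,0.0205],"linear":[[0,0,0],[0,0,0],[0,0,0]],"angular":[[0,0,0],[0,0,0],[0,0,0]]}' 30; python3 arc.py
python3 -m jog '{"fingers":[0.0205,0.0205,0.0205,0.0205,0.0205],"linear":[[0.0001,-0.0027,0.0007],[0.0007,-0.0094,0.0027],[0.0023,-0.0171,0.0054],[0.0048,-0.0246,0.0083],[0.0081,-0.0316,0.0115]],"angular":[[-0.83,0.54,2.07],[-2.92,1.88,7.23],[-5.41,3.49,13.43],[-7.91,5.1,19.63],[-10.41,6.71,25.83]]}'; python3 arc.py
```

```text
clock: 18.98
tool_pos: [0.3284, -0.238, 0.239]
tool_rot: [2.497, -0.313, -1.68]
wrist_force: [0.0, 0.9, 0.9]
grip_width: 0.0205
clock 18.98 q_tool 0.209 r 69.7 z 223.4 push 0.64 radial -0.43 Fz 0.99 tau [ 0.09  0.38 -0.03] j [-0.67  0.2   2.31  0.23  0.19  0.75] w 0.0205
clock: 19.6
tool_pos: [0.3358, -0.2689, 0.2497]
tool_rot: [2.12, 0.108, -1.527]
wrist_force: [-0.8, 3.9, -0.4]
grip_width: 0.0204
clock 19.60 q_tool 0.693 r 70.0 z 223.1 push 3.69 radial -1.34 Fz 0.83 tau [0.61 0.46 0.19] j [-0.72  0.21  2.24  0.27  0.26  0.17] w 0.0204
```

Free turning at about 3.5 N, as expected. Continue.

```bash
python3 -m jog '{"fingers":[0.0205,0.0205,0.0205,0.0205,0.0205],"linear":[[0.0042,-0.0064,0.0034],[0.0091,-0.0122,0.0068],[0.0138,-0.0165,0.0098],[0.0162,-0.0184,0.0113],[0.0162,-0.0184,0.0113]],"angular":[[-2.5,1.61,6.2],[-5.0,3.22,12.4],[-7.08,4.56,17.57],[-8.12,5.23,20.15],[-8.12,5.23,20.15]]}'; python3 arc.py
python3 arc.py 1.10 1.17 1.24 1.31; python3 arc.py 1.31 1.37 1.43;python3 arc.py 1.43 1.48 1.53
```

```text
clock: 20.23
tool_pos: [0.352, -0.2876, 0.261]
tool_rot: [1.813, 0.37, -1.376]
wrist_force: [-3.7, -0.1, -0.3]
grip_width: 0.0205
clock 20.23 q_tool 1.085 r 69.7 z 223.0 push 2.75 radial 2.25 Fz 1.01 tau [ 0.19  0.79 -0.09] j [-0.73  0.22  2.18  0.23  0.31 -0.19] w 0.0205
[[0.0036, -0.0025, 0.0021], [0.0075, -0.0046, 0.0042], [0.0115, -0.0065, 0.0063]]
[[-1.46, 0.94, 3.62], [-2.92, 1.88, 7.23], [-4.37, 2.82, 10.85]]
[[0.0035, -0.0014, 0.0018], [0.0072, -0.0025, 0.0035]]
[[-1.25, 0.8, 3.1], [-2.5, 1.61, 6.2]]
[[0.0031, -0.0008, 0.0014], [0.0062, -0.0014, 0.0029]]
[[-1.04, 0.67, 2.58], [-2.08, 1.34, 5.17]]
```

```bash
python3 -m jog '{"fingers":[0.0205,0.0205,0.0205],"linear":[[0.0036,-0.0025,0.0021],[0.0075,-0.0046,0.0042],[0.0115,-0.0065,0.0063]],"angular":[[-1.46,0.94,3.62],[-2.92,1.88,7.23],[-4.37,2.82,10.85]]}'; python3 arc.py
python3 -m jog '{"fingers":[0.0205,0.0205],"linear":[[0.0035,-0.0014,0.0018],[0.0072,-0.0025,0.0035]],"angular":[[-1.25,0.8,3.1],[-2.5,1.61,6.2]]}';python3 arc.py
```

```text
clock: 20.6
tool_pos: [0.3635, -0.2941, 0.2673]
tool_rot: [1.638, 0.496, -1.286]
wrist_force: [-4.2, 0.3, 0.2]
grip_width: 0.0205
clock 20.60 q_tool 1.296 r 69.6 z 222.9 push 3.51 radial 1.55 Fz 1.83 tau [ 0.1   0.96 -0.19] j [-0.73  0.23  2.15  0.2   0.33 -0.37] w 0.0205
clock: 20.85
tool_pos: [0.3708, -0.2968, 0.2709]
tool_rot: [1.539, 0.562, -1.233]
wrist_force: [-4.9, 0.8, 1.0]
grip_width: 0.0204
clock 20.85 q_tool 1.419 r 69.5 z 222.9 push 4.06 radial 0.97 Fz 2.81 tau [ 0.01  0.91 -0.11] j [-0.72  0.23  2.13  0.19  0.34 -0.47] w 0.0204
```

```bash
python3 arc.py 1.43 1.47 1.51; python3 arc.py 1.51 1.54 1.57;python3 arc.py 1.57 1.60 1.63;python3 arc.py 1.63 1.66 1.69
```

```text
[[0.0025, -0.0006, 0.0012], [0.005, -0.0011, 0.0023]]
[[-0.83, 0.54, 2.07], [-1.67, 1.07, 4.13]]
[[0.0019, -0.0003, 0.0008], [0.0038, -0.0006, 0.0017]]
[[-0.62, 0.4, 1.55], [-1.25, 0.8, 3.1]]
[[0.0019, -0.0002, 0.0008], [0.0038, -0.0003, 0.0016]]
[[-0.62, 0.4, 1.55], [-1.25, 0.8, 3.1]]
[[0.0019, -0.0001, 0.0008], [0.0039, -0.0001, 0.0016]]
[[-0.62, 0.4, 1.55], [-1.25, 0.8, 3.1]]
```

```bash
python3 -m jog '{"fingers":[0.0205,0.0205],"linear":[[0.0025,-0.0006,0.0012],[0.005,-0.0011,0.0023]],"angular":[[-0.83,0.54,2.07],[-1.67,1.07,4.13]]}' >/dev/null; python3 arc.py
python3 -m jog '{"fingers":[0.0205,0.0205],"linear":[[0.0019,-0.0003,0.0008],[0.0038,-0.0006,0.0017]],"angular":[[-0.62,0.4,1.55],[-1.25,0.8,3.1]]}' >/dev/null;python3 arc.py
```

```text
clock 21.10 q_tool 1.507 r 69.6 z 223.0 push 3.63 radial 1.75 Fz 1.10 tau [-0.02  0.91 -0.18] j [-0.71  0.24  2.11  0.18  0.35 -0.53] w 0.0204
clock 21.35 q_tool 1.572 r 69.6 z 223.0 push 2.99 radial -0.02 Fz 0.28 tau [ 0.05  0.89 -0.15] j [-0.71  0.24  2.1   0.17  0.36 -0.58] w 0.0206
```

```bash
python3 -m jog '{"fingers":[0.0205,0.0205],"linear":[[0.0019,-0.0002,0.0008],[0.0038,-0.0003,0.0016]],"angular":[[-0.62,0.4,1.55],[-1.25,0.8,3.1]]}' >/dev/null; python3 arc.py
python3 -m jog '{"fingers":[0.0205,0.0205],"linear":[[0.0019,-0.0001,0.0008],[0.0039,-0.0001,0.0016]],"angular":[[-0.62,0.4,1.55],[-1.25,0.8,3.1]]}' >/dev/null;python3 arc.py
python3 arc.py 1.69 1.71 1.73;python3 arc.py 1.75 1.77 1.79;python3 arc.py 1.81 1.83 1.85; python3 arc.py 1.91 1.93 1.95
```

```text
clock 21.60 q_tool 1.633 r 69.7 z 222.9 push 3.40 radial 0.67 Fz 1.55 tau [-0.02  0.89 -0.12] j [-0.7   0.24  2.1   0.16  0.36 -0.62] w 0.0207
clock 21.85 q_tool 1.693 r 69.7 z 223.0 push 2.65 radial 1.48 Fz 1.39 tau [-0.03  0.83 -0.15] j [-0.7   0.24  2.09  0.15  0.37 -0.67] w 0.0206
[[0.0013, 0.0, 0.0005], [0.0026, 0.0001, 0.001]]
[[-0.42, 0.27, 1.03], [-0.83, 0.54, 2.07]]
[[0.0013, 0.0001, 0.0005], [0.0026, 0.0002, 0.001]]
[[-0.42, 0.27, 1.03], [-0.83, 0.54, 2.07]]
[[0.0013, 0.0002, 0.0005], [0.0026, 0.0004, 0.0009]]
[[-0.42, 0.27, 1.03], [-0.83, 0.54, 2.07]]
[[0.0013, 0.0003, 0.0004], [0.0026, 0.0007, 0.0009]]
[[-0.42, 0.27, 1.03], [-0.83, 0.54, 2.07]]
```

```bash
python3 -m jog '{"fingers":[0.0205,0.0205],"linear":[[0.0013,0.0,0.0005],[0.0026,0.0001,0.001]],"angular":[[-0.42,0.27,1.03],[-0.83,0.54,2.07]]}' >/dev/null; python3 arc.py
python3 -m jog '{"fingers":[0.0205,0.0205],"linear":[[0.0013,0.0001,0.0005],[0.0026,0.0002,0.001]],"angular":[[-0.42,0.27,1.03],[-0.83,0.54,2.07]]}' >/dev/null; python3 arc.py
```

```text
clock 22.10 q_tool 1.733 r 69.6 z 222.9 push 3.46 radial 0.75 Fz 1.23 tau [-0.11  0.8  -0.2 ] j [-0.69  0.24  2.08  0.14  0.37 -0.7 ] w 0.0204
clock 22.35 q_tool 1.773 r 69.7 z 223.0 push 3.06 radial 1.31 Fz 1.01 tau [-0.2   0.82 -0.22] j [-0.69  0.25  2.08  0.14  0.38 -0.73] w 0.0205
```

```bash
python3 -m jog '{"fingers":[0.0205,0.0205],"linear":[[0.0013,0.0002,0.0005],[0.0026,0.0003,0.001]],"angular":[[-0.42,0.27,1.03],[-0.83,0.54,2.07]]}' >/dev/null; python3 arc.py
python3 -m jog '{"fingers":[0.0205,0.0205],"linear":[[0.0013,0.0002,0.0005],[0.0026,0.0004,0.0009]],"angular":[[-0.42,0.27,1.03],[-0.83,0.54,2.07]]}' >/dev/null; python3 arc.py
```

```text
clock 22.60 q_tool 1.813 r 69.7 z 223.0 push 3.41 radial 0.64 Fz 0.97 tau [-0.1   0.83 -0.18] j [-0.68  0.25  2.07  0.13  0.38 -0.76] w 0.0206
clock 22.85 q_tool 1.853 r 69.6 z 222.9 push 4.66 radial 1.08 Fz 1.97 tau [-0.11  0.78 -0.22] j [-0.68  0.25  2.07  0.12  0.38 -0.79] w 0.0206
```

```bash
python3 -m jog '{"fingers":[0.0205,0.0205],"linear":[[0.0007,0.0001,0.0002],[0.0013,0.0002,0.0005]],"angular":[[-0.21,0.13,0.52],[-0.42,0.27,1.03]]}' >/dev/null; python3 arc.py
python3 -m jog '{"fingers":[0.0205,0.0205],"linear":[[0.0007,0.0001,0.0002],[0.0007,0.0001,0.0002]],"angular":[[-0.21,0.13,0.52],[-0.21,0.13,0.52]]}' >/dev/null; python3 arc.py
```

```text
clock 23.10 q_tool 1.872 r 69.6 z 222.9 push 2.85 radial 0.95 Fz 1.04 tau [-0.13  0.72 -0.2 ] j [-0.68  0.25  2.06  0.12  0.39 -0.8 ] w 0.0206
clock 23.35 q_tool 1.883 r 69.7 z 222.9 push 3.73 radial -0.36 Fz 1.10 tau [-0.05  0.71 -0.18] j [-0.68  0.25  2.06  0.12  0.39 -0.81] w 0.0207
```

Still free; continue with 0.02 rad rows.

```bash
python3 -m jog '{"fingers":[0.0205,0.0205],"linear":[[0.0013,0.0003,0.0005],[0.0013,0.0003,0.0005]],"angular":[[-0.42,0.27,1.03],[-0.42,0.27,1.03]]}' >/dev/null; python3 arc.py
python3 -m jog '{"fingers":[0.0205,0.0205],"linear":[[0.0013,0.0003,0.0005],[0.0013,0.0003,0.0005]],"angular":[[-0.42,0.27,1.03],[-0.42,0.27,1.03]]}' >/dev/null; python3 arc.py
```

```text
clock 23.60 q_tool 1.903 r 69.6 z 222.9 push 3.16 radial -0.31 Fz 0.81 tau [-0.07  0.66 -0.14] j [-0.67  0.25  2.06  0.12  0.39 -0.82] w 0.0203
clock 23.85 q_tool 1.924 r 69.6 z 222.9 push 3.03 radial 0.16 Fz 1.47 tau [ 0.01  0.78 -0.13] j [-0.67  0.25  2.06  0.11  0.39 -0.84] w 0.0207
```

```bash
python3 -m jog '{"fingers":[0.0205,0.0205],"linear":[[0.0013,0.0003,0.0005],[0.0013,0.0003,0.0005]],"angular":[[-0.42,0.27,1.03],[-0.42,0.27,1.03]]}' >/dev/null; python3 arc.py
```

```text
clock 24.10 q_tool 1.944 r 69.7 z 223.0 push 3.42 radial 0.07 Fz 0.56 tau [ 0.02  0.71 -0.13] j [-0.67  0.25  2.06  0.11  0.39 -0.85] w 0.0208
```

```bash
python3 -m jog '{"fingers":[0.0205,0.0205],"linear":[[0.0013,0.0003,0.0005],[0.0013,0.0003,0.0005]],"angular":[[-0.42,0.27,1.03],[-0.42,0.27,1.03]]}' >/dev/null; python3 arc.py
```

```text
clock 24.35 q_tool 1.964 r 69.7 z 223.0 push 1.88 radial -0.75 Fz -0.27 tau [ 0.09  0.7  -0.13] j [-0.67  0.25  2.05  0.11  0.39 -0.87] w 0.0203
```

```bash
python3 -m jog '{"fingers":[0.0205,0.0205],"linear":[[0.0013,0.0004,0.0004],[0.0013,0.0004,0.0004]],"angular":[[-0.42,0.27,1.03],[-0.42,0.27,1.03]]}' >/dev/null; python3 arc.py
```

```text
clock 24.60 q_tool 1.985 r 69.7 z 223.0 push 2.11 radial -1.55 Fz -0.02 tau [ 0.16  0.7  -0.14] j [-0.66  0.25  2.05  0.1   0.4  -0.88] w 0.0205
```

```bash
python3 -m jog '{"fingers":[0.0205,0.0205],"linear":[[0.0013,0.0004,0.0004],[0.0013,0.0004,0.0004]],"angular":[[-0.42,0.27,1.03],[-0.42,0.27,1.03]]}' >/dev/null; python3 arc.py
```

```text
clock 24.85 q_tool 2.005 r 69.7 z 223.0 push 2.63 radial -1.73 Fz -0.06 tau [ 0.23  0.71 -0.05] j [-0.66  0.25  2.05  0.1   0.4  -0.9 ] w 0.021
```

```bash
python3 -m jog '{"fingers":[0.0205,0.0205],"linear":[[0.0013,0.0004,0.0004],[0.0013,0.0004,0.0004]],"angular":[[-0.42,0.27,1.03],[-0.42,0.27,1.03]]}' >/dev/null; python3 arc.py
python3 - <<'E'
from tgt import *
n="wrist"
m=manip.camera_model(n);p,d=manip.camera(n)
np.save(f"pics/{n}18_d.npy",d);np.save(f"pics/{n}18_m.npy",m)
cv2.imwrite(f"pics/{n}18.png",p[:,:,::-1])
E
python3 blk.py wrist18
```

```text
clock 25.10 q_tool 2.025 r 69.8 z 223.0 push 2.53 radial -2.58 Fz -0.50 tau [ 0.27  0.74 -0.08] j [-0.66  0.25  2.05  0.1   0.4  -0.91] w 0.0201
((22.354156494140625, -18.318923950195312), (45.60470199584961, 35.564353942871094), 0.6598606109619141) 25.71428529595069
[[ -0.6514702   -0.80052865]
 [ -0.24189377 -36.362526  ]
 [ 45.359783   -35.83732   ]
 [ 44.950207    -0.27532196]]
```

View pics/wrist18.png

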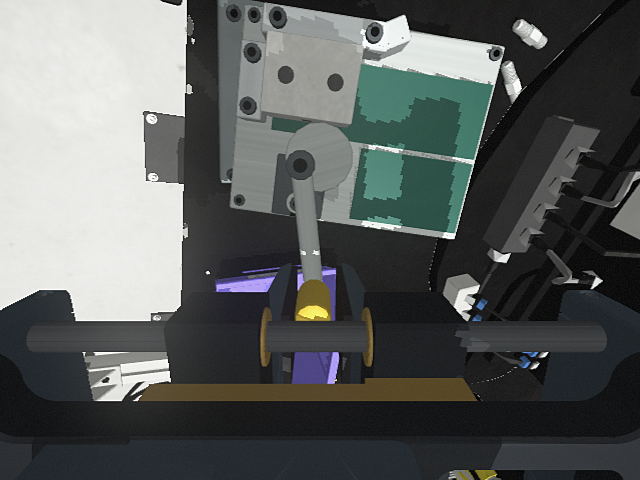

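```bash
python3 -m jog '{"fingers":[0.0205,0.0205],"linear":[[0.0006,0.0002,0.0002],[0.0006,0.0002,0.0002]],"angular":[[-0.21,0.13,0.52],[-0.21,0.13,0.52]]}' >/dev/null; python3 arc.py
```

```text
clock 25.40 q_tool 2.033 r 69.8 z 223.0 push 3.29 radial -2.45 Fz -0.26 tau [ 0.25  0.78 -0.05] j [-0.66  0.25  2.05  0.09  0.4  -0.92] w 0.021
```

```bash
python3 -m jog '{"fingers":[0.0205,0.0205],"linear":[[0.0006,0.0002,0.0002],[0.0006,0.0002,0.0002]],"angular":[[-0.21,0.13,0.52],[-0.21,0.13,0.52]]}' >/dev/null; python3 arc.py
```

```text
clock 25.65 q_tool 2.041 r 69.8 z 223.0 push 3.90 radial -1.10 Fz -0.59 tau [ 0.25  0.98 -0.16] j [-0.66  0.25  2.05  0.09  0.4  -0.93] w 0.0206
```

```bash
python3 -m jog '{"fingers":[0.0205,0.0205],"linear":[[0.0006,0.0002,0.0002],[0.0006,0.0002,0.0002]],"angular":[[-0.21,0.13,0.52],[-0.21,0.13,0.52]]}' >/dev/null; python3 arc.py
```

```text
clock 25.90 q_tool 2.049 r 69.8 z 222.9 push 5.22 radial -3.00 Fz -0.86 tau [ 0.14  1.17 -0.25] j [-0.66  0.25  2.04  0.09  0.4  -0.93] w 0.0205
```

```bash
python3 -m jog '{"fingers":[0.0205,0.0205],"linear":[[0.0006,0.0002,0.0002],[0.0006,0.0002,0.0002]],"angular":[[-0.21,0.13,0.52],[-0.21,0.13,0.52]]}' >/dev/null; python3 arc.py
```

```text
clock 26.15 q_tool 2.057 r 69.9 z 222.9 push 6.37 radial -2.17 Fz -0.71 tau [ 0.11  1.3  -0.28] j [-0.65  0.25  2.04  0.09  0.4  -0.94] w 0.0205
```

```bash
python3 -m jog '{"fingers":[0.0205,0.0205],"linear":[[0.0006,0.0002,0.0002],[0.0006,0.0002,0.0002]],"angular":[[-0.21,0.13,0.52],[-0.21,0.13,0.52]]}' >/dev/null; python3 arc.py
```

```text
clock 26.40 q_tool 2.064 r 69.9 z 222.9 push 6.94 radial -0.91 Fz -0.85 tau [ 0.03  1.44 -0.36] j [-0.65  0.25  2.04  0.09  0.4  -0.95] w 0.0204
```

```bash
python3 -m jog '{"fingers":[0.0205,0.0205],"linear":[[0.0006,0.0002,0.0002],[0.0006,0.0002,0.0002]],"angular":[[-0.21,0.13,0.52],[-0.21,0.13,0.52]]}' >/dev/null; python3 arc.py
```

```text
clock 26.65 q_tool 2.072 r 69.9 z 222.9 push 7.80 radial -2.32 Fz -0.57 tau [-0.06  1.56 -0.4 ] j [-0.65  0.25  2.04  0.09  0.4  -0.96] w 0.0204
```

```bash
python3 -m jog '{"fingers":[0.0205,0.0205],"linear":[[0.0006,0.0002,0.0002],[0.0006,0.0002,0.0002]],"angular":[[-0.21,0.13,0.52],[-0.21,0.13,0.52]]}' >/dev/null; python3 arc.py
```

```text
clock 26.90 q_tool 2.078 r 69.9 z 222.8 push 9.48 radial -1.46 Fz 0.21 tau [-0.23  1.73 -0.48] j [-0.65  0.25  2.04  0.08  0.4  -0.97] w 0.0205
```

```bash
python3 -m jog '{"fingers":[0.0205,0.0205,0.0205],"linear":[[0.0006,0.0002,0.0002],[0.0006,0.0002,0.0002],[0.0006,0.0002,0.0002]],"angular":[[-0.21,0.13,0.52],[-0.21,0.13,0.52],[-0.21,0.13,0.52]]}' >/dev/null; python3 arc.py;  python3 - <<'E'
from arc import *
E
python3 -m jog '{"fingers":[0.0205],"linear":[[0,0,0]],"angular":[[0,0,0]]}'>/dev/null; python3 arc.py
```

```text
clock 27.27 q_tool 2.085 r 69.9 z 222.8 push 9.35 radial -1.05 Fz -1.46 tau [-0.25  1.83 -0.56] j [-0.65  0.25  2.04  0.08  0.4  -0.97] w 0.0207
clock 27.27 q_tool 2.085 r 69.9 z 222.8 push 9.35 radial -1.05 Fz -1.46 tau [-0.25  1.83 -0.56] j [-0.65  0.25  2.04  0.08  0.4  -0.97] w 0.0207
clock 27.40 q_tool 2.085 r 69.9 z 222.8 push 9.83 radial -0.75 Fz -1.19 tau [-0.26  1.78 -0.56] j [-0.65  0.25  2.04  0.08  0.4  -0.97] w 0.0208
```

```bash
python3 -m jog '{"fingers":[0.0205,0.0205],"linear":[[0.0004,0.0001,0.0001],[0.0004,0.0001,0.0001]],"angular":[[0,0,0],[0,0,0]]}' >/dev/null; python3 arc.py
python3 -m jog '{"fingers":[0.0205],"linear":[[0,0,0]],"angular":[[0,0,0]]}'>/dev/null; python3 arc.py
```

```text
clock 27.65 q_tool 2.090 r 70.0 z 222.8 push 10.16 radial -0.17 Fz -0.53 tau [-0.35  1.89 -0.58] j [-0.65  0.25  2.04  0.08  0.4  -0.97] w 0.0207
clock 27.77 q_tool 2.089 r 70.0 z 222.8 push 10.84 radial -1.17 Fz -0.61 tau [-0.34  1.91 -0.63] j [-0.65  0.25  2.04  0.08  0.4  -0.97] w 0.0204
```

```bash
python3 -m jog '{"fingers":[0.036,0.036,0.036],"linear":[[0,0,0],[0,0,0],[0,0,0]],"angular":[[0,0,0],[0,0,0],[0,0,0]]}'; python3 arc.py
python3 -m jog '{"fingers":[0.036,0.036,0.036,0.036,0.036],"linear":[[-0.0091,0.0059,0.0225],[-0.0182,0.0117,0.0451],[-0.03,0.02,0.09],[-0.05,0.04,0.13],[-0.06,0.06,0.16]],"angular":[[0,0,0],[0,0,0],[0,0,0],[0,0,0],[0,0,0]]}'
python3 - <<'E'
from tgt import *
for n in("wrist","scene"):
  m=manip.camera_model(n);p,d=manip.camera(n);np.save(f"pics/{n}19_d.npy",d);np.save(f"pics/{n}19_m.npy",m)
  cv2.imwrite(f"pics/{n}19.png",p[:,:,::-1])
E
python3 blk.py wrist19
```

```text
clock: 28.15
tool_pos: [0.4155, -0.2941, 0.2889]
tool_rot: [0.968, 0.862, -0.908]
wrist_force: [0.6, 1.0, -0.6]
grip_width: 0.0358
clock 28.15 q_tool 2.119 r 71.3 z 223.5 push -0.76 radial -0.90 Fz -0.55 tau [0.1  0.24 0.01] j [-0.65  0.25  2.04  0.08  0.4  -0.97] w 0.0358
clock: 28.78
tool_pos: [0.3541, -0.2333, 0.4505]
tool_rot: [0.969, 0.861, -0.908]
wrist_force: [0.4, -0.4, 0.1]
grip_width: 0.0363
((22.409786224365234, -18.007793426513672), (45.737552642822266, 35.802005767822266), 0.6503185629844666) 25.741755125464746
[[ -0.6606922   -0.36750412]
 [ -0.25433922 -36.167202  ]
 [ 45.480263   -35.648083  ]
 [ 45.073914     0.15161514]]
```

View pics/wrist19.png

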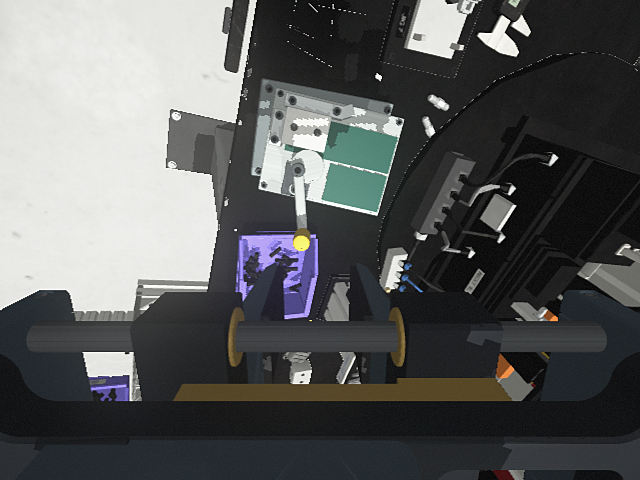

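View pics/scene19.png

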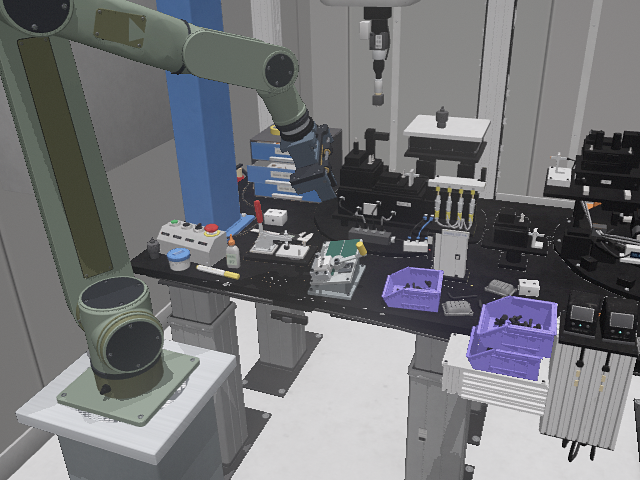

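Run:
```python
from tgt import *
m=np.load("pics/wrist19_m.npy",allow_pickle=True).item();X=(cloud(m,np.load("pics/wrist19_d.npy"))-O)@B*1e3
q=cv2.cvtColor(cv2.imread("pics/wrist19.png"),40);k=(q[...,0]>18)&(q[...,0]<35)&(q[...,1]>110)&(abs(X[...,2]-61.5)<3)
k[:220]=0;k[260:]=0;c=(X[k].min(0)+X[k].max(0))/2;print(k.sum(),c, np.arctan2(c[1]+58.5,c[0]-23.1)+3.32)
```

```text
224 [  42.79113377 -125.42428647   60.94096369] 2.035358532686752
```

```bash
python3 -c "
from plant import manip
print(manip.state()['wrist_force']);print(manip.sign_off())"
```

```text
[ 0.26796588  1.20189985 -0.34756424]
the job is handed in; nothing more can be done
None
```

The block is seated in the corner and clamped, and the job is handed in at about 29 s of the 64 s allowed. It took three releases.

- **Loading:** On the first release the block caught on the rail's lead-in. On the second it slid into the corner turned 90°. I pressed closed fingertips on its top (7–12 N), dragged it back up the slope, turned it 90° and let go. It then slid down by itself into the corner.
- **Clamping:** The knob turned freely at about 3 N, and the cam bit at about q 2.03. I stopped at about 10.5 N, roughly 7 N over free turning, with the tool at q 2.09.
- **Last checks, after letting go:**
  - The block's centre was at x 22.4, y −18.0 mm of the plate, against 23, −18. Its long sides were along the rail within 0.7°, and the gripper was touching nothing.
  - The knob measured q about 2.035, so the lever gave back roughly 0.03 rad. That is only just past the bite, within about 0.02 rad of measuring error. I did not push it again to prove it is still firm.
  - The bottle, tub, bin and cover looked undisturbed in the last scene picture; I did not measure their positions.

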